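# Close and lock the stacked lunch carrier

### The job

Finish closing the packed lunch carrier. Set the lidded tin on the two tins already stacked, keeping it level and turning it so that the notch in its flange slips over the upright red tab and it sits fully home, then take the red-handled locking rod out of the wooden stand and push it down through the side sleeves of all three tins until its collar rests on the top sleeve. Lower both into place rather than dropping them, keep the stack about where it stands, and do not push or knock over anything else on the counter.

Things in the scene. Friction and masses are not known exactly. Their poses are not given: they have to be found in the camera images.
- tin_bot: Bottom tin of the carrier, steel, loose (0.5 kg), on the counter under tin_mid. All three tins are alike: round, outer radius 61 mm, 50 mm tall, origin on the axis at the underside, z up. Lowest 6 mm: tapered spigot (radius 52 to 57 mm) that drops into the rim below (inner radius 58 mm). At z 6 to 10 mm a flat flange of radius 68 mm. A rod sleeve stands on the wall at +x (see bot_mouth).
- tin_mid: Middle tin (0.4 kg), open on top, four small pasties inside, stacked on tin_bot with its axes in line with tin_bot's; origin on its axis at its underside, 44 mm above tin_bot's (the stacking pitch). Sleeve at +x, open at both ends. At -x a steel tab stands up outside its rim (see mid_tab).
- tin_top: Lidded, closed top tin (0.28 to 0.56 kg), alone on the counter at start; origin on its axis at its underside, z up, sleeve at +x, open at both ends. Its flange has a notch at -x. Only with the notch over tin_mid's tab (axes in line with tin_mid's) does it sit home, 44 mm above tin_mid's origin. Lid flat, its top at z = 53 mm, with a bar handle (see top_bar).
- top_bar (a point): Middle of the straight black bar handle over tin_top's lid, on the tin's axis, 81.5 mm above its underside. The bar lies along the tin's y: 12 mm wide (x), 70 mm long (y), 11 mm high (z 76 to 87 mm in the tin's frame), on two thin posts at y = +-27 mm, open beneath.
- top_notch (a point): Middle of the notch in tin_top's flange, at its -x side, 64.5 mm from the axis, 8 mm above its underside. The notch is 14.5 mm wide; a red dot on the lid marks its side.
- mid_tab (a point): Top of the upright tab of tin_mid, at its -x side, 64.5 mm from the axis, 60 mm above its underside, 10 mm above the rim. The tab is enamelled red, 12 mm wide, 3 mm thick, with a round top.
- top_mouth (a point): Centre of the mouth of tin_top's sleeve (74 mm along the tin's +x, 48 mm above its underside). Each sleeve is a vertical tube: bore 10 mm, outside 15 mm, z 8 to 48 mm of its tin, the upper 4 mm flared to a 16 mm wide mouth.
- mid_mouth (a point): Centre of the flared mouth of tin_mid's sleeve (74 mm along its +x, 48 mm above its underside).
- bot_mouth (a point): Centre of the flared mouth of tin_bot's sleeve (74 mm along its +x, 48 mm above its underside). This sleeve is closed at z = 11 mm; inside at z = 36 mm a spring clip grips the rod, so the last 20 mm of its travel need a push of about 2 to 5 N: the rod does not fall home by its weight.
- lock_rod: Locking rod (60 g), hanging upright by its collar in a hole of the stand. Origin: centre of the collar's underside, z up. Round all over. Steel shank 6 mm thick down to the tip; collar 20 mm wide, 3 mm thick; red grip 14 mm thick from z = 3 to 43 mm, flat on top. Home, the collar's underside rests on the mouth of tin_top's sleeve.
- rod_tip (a point): Lower tip of the locking rod, 121 mm below its origin: tapered over 6 mm to 3 mm. With the rod home it is 15 mm above tin_bot's underside.
- stand: Fixed birch drying stand: a board 56 mm (x) by 160 mm (y), its top 132 mm above the counter, on two end panels; origin at the centre of its foot. Three 10 mm holes through the board at y = -48, 0 and +48 mm hold the locking rod, the dipper and the tester in any order. Fingers fit round the rod best when they close along the stand's x; lifted 125 mm it is free.
- dipper: Bystander: wooden honey dipper hung in the stand, grooved head 28 mm wide and 36 mm high above the board. Origin at the head's underside.
- tester: Bystander: cake tester hung in the stand, thin steel needle with a dark wooden knob 23 mm wide and 22 mm high above the board. Origin at the knob's underside.
- teapot: Bystander: cream ceramic teapot, 132 mm wide, 144 mm high, spout to its -y and handle to its +y, each reaching 113 mm from its axis. Origin under its centre.
- press: Bystander: empty glass coffee press, 104 mm wide, 219 mm high to its plunger knob, handle to its +y reaching 99 mm from its axis. Origin under its centre.
- eggcup_a: Bystander: pale wooden egg cup, 49 mm wide, 57 mm high. Origin under its centre.
- eggcup_b: Bystander: darker wooden egg cup, 49 mm wide, 57 mm high. Origin under its centre.
- pepper_mill: Bystander: dark wooden pepper mill, 56 mm wide, 174 mm high. Origin under its centre.
- oil_cruet: Bystander: green glass oil bottle with a cork, 54 mm wide, 172 mm high. Origin under its centre.

How it is judged (in metres and radians):
On the way:
1. the lidded tin sits fully home on the middle tin, level, its notch over the tab (z of tin_top in the frame of tin_mid between 0.042 and 0.0458 m and horizontal distance between tin_top and tin_mid below 0.004 m and horizontal distance between top_mouth and mid_mouth below 0.006 m and angle between tin_top's own z axis and vertical below 0.035 rad), for 0.2 s.
At the end, for the whole second after the job is handed in: All at rest: each tin 44 mm (42 to 45.8) above the one below, centred to 4 mm, sleeves in line to 6 mm, tilt under 0.035 rad; rod in all three sleeves, collar within 5 mm of the top mouth, tip under 18 mm above the bottom tin's underside; bottom tin within 40 mm of its start (all of step 1 and z of tin_mid in the frame of tin_bot between 0.042 and 0.0458 m and horizontal distance between tin_mid and tin_bot below 0.004 m and horizontal distance between each of mid_mouth, rod_tip and bot_mouth below 0.006 m and angle between tin_mid's own z axis and vertical below 0.035 rad and distance between lock_rod and top_mouth below 0.005 m and angle between lock_rod's own z axis and vertical below 0.05 rad and z of rod_tip in the frame of tin_bot below 0.018 m and distance of tin_bot from where it was at the start of the episode below 0.04 m and linear speed of each of tin_bot, tin_top, lock_rod below 0.01 m/s); the robot touches nothing.
It fails at once if a bystander is pushed more than 25 mm or knocked over (distance of any of teapot, press, eggcup_a, eggcup_b, pepper_mill, oil_cruet, dipper, tester from where it was at the start of the episode above 0.025 m or angle between any of teapot, press, eggcup_a, eggcup_b, pepper_mill, oil_cruet, dipper, tester's own z axis and vertical above 0.5 rad).
It fails at once if the lidded tin is tipped by more than 0.35 rad (angle between tin_top's own z axis and vertical above 0.35 rad).
It fails at once if the lidded tin is let go over the stack, more than 14 mm above its seat (contact force between the fingers and tin_top below 0.1 N and horizontal distance between tin_top and tin_mid below 0.08 m and z of tin_top in the frame of tin_mid above 0.058 m).
It fails at once if the rod is let go over the top sleeve before its tip has entered it (contact force between the fingers and lock_rod below 0.1 N and horizontal distance between lock_rod and top_mouth below 0.04 m and z of rod_tip in the frame of tin_top above 0.05 m).
It also fails if it takes over 67 s, if anything falls off the work surface, if the arm or the gripper's body presses on something with over 40 N, if the wrist force passes 120 N, or if a joint passes its speed limit or range.

### The arm

A 6-joint arm with a two-finger parallel gripper is mounted at the origin on the work surface. World frame = base frame: x ahead of the robot, y to its left, z up, the work surface at z = 0. Lengths are in m, angles in degrees, forces in N, time in s.
With the tool pointing down it reaches from about 0.375 to 0.9 m from the base axis. Payload 3.1 kg.
Tool frame: the origin (TCP) lies at the centre of the arm's flange, where the gripper is bolted on; the fingertips stand 182 mm ahead of it and the grasp point (between the pads) lies 164 mm ahead of it; x points along the fingers, z is the direction in which the jaws open and shut, and the axes are right-handed (so a half turn about x gives the same grasp; the last joint's range is limited). The gripper opens to 87 mm and grips with 3 to 60 N. Pads are 19 mm wide; open, the fingers measure 117 mm over their backs; the gripper's body (75 mm by 190 mm) begins 51 mm behind the grasp point.
Start: joints at [-77.149, 30.224, 82.088, -0, 67.689, -10.227], TCP at [0.245, -0.575, 0.405] pointing down, gripper open.
Joint ranges: [-176.69, 176.69], [-43.24, 126.21], [12.49, 139.97], [-82, 262], [0, 151.66], [-163.58, 163.58]. Speed limits (degrees/s): [159.86, 159.86, 180, 180, 180, 180].

### API

Orientations are given as a 3x3 rotation matrix whose columns are the frame's x, y, z axes.
In Python, from rig import bot gives the robot as it stands.
- The arm moves only by the shell command python3 -m crank 'ROWS' [OPENING]. ROWS is JSON, a list of rows, each an object with "offset": the shift along the tool's x, y, z in m, a list of three; "spin": the turn about the tool's x in rad. A call has 1 to 12 rows; each row shifts and turns the commanded pose from where the row before left it, along the tool's axes as they then stand; what a row does not reach is not made up. A row lasts 1/10 s, in which the tool goes at most 50 mm and 8.59 degrees, less where a joint would pass 70% of its speed; a pose out of reach is approached as far as the arm can. A call is refused whole if a number of a shift passes 0.05 or a number of a turn 0.15, either way. A call with a gripper value outside its range is refused whole. OPENING is the finger opening in m, from 0 to 0.087, set as the call begins (- or left out, the last holds). The fingers move at their own pace and stop on an object; the grip force is fixed at half the most. Time passes only in rows, so rows that do not move let the fingers close. It gives the time, the measured TCP pose, the force and the opening at its end, in the units of the state.
- bot.read_state(): the state, without advancing time (a new reading comes with each control period).
- bot.capture(name): name is "scene" or "top"; returns a dict with "pixels" (420x560x3 uint8, blue, green, red), "depth" (420x560 float32, m along the optical axis (not along the pixel's ray), 0 where there is no reading), "K" (3x3 intrinsics, pixels), "world_to_cam" (4x4, takes a point from world to camera coordinates). Camera axes: x right, y up, looking along -z (the intrinsics and any distortion apply to the point x, -y, -z); pixel columns grow to the right and rows downward; lengths in m; the calibration is good to about 2 mm. A picture is of the moment at which its call begins.
- bot.hand_in(): hands the job in, once; it reports no verdict.
Trained networks look in a picture, given as the dict that the camera call returned (one of the last four; its "shot" number tells which), for a name from the list of things; names that differ only in an ending like _2 or _b are one class to them, and where a whole thing is asked for, a point or a joint stands for the part that bears it (a point fixed in the world has none). Each returns a list of dicts, best first, with "p" (0 to 1); they miss things now and then, are a little off and sometimes report something else, mostly with a low value. They report only what shows in the picture. A call takes as long as a camera call.
- bot.regions_of(label, picture): "region" (420x560 bool, what is visible of it) and "extent" ([centre column, centre row, width, height] in pixels, round what is visible of it).
The state is a dict: "time_s": time; "joint_positions": joint angles; "qvel": joint speeds; "tau": joint torques, N m; "position": TCP position; "tcp_rot": TCP orientation; "force": force on the tool from outside, world axes, zero at the start; "moment": the same for the moment, N m; "opening": opening from 0.0 (shut) to 1.0 (fully open).
Only numpy, scipy, OpenCV 4.12 (cv2) and the standard library are available. Lean on these libraries where they do the work, as an engineer would, in place of code of your own. Each camera call takes 0.05 s, during which the arm holds its last target.

## Working session

There is one attempt and no reset: what is moved stays moved. The work goes in short steps, Python scripts to look and compute and a shell command to move; the robot and the scene stay as the last step left them, time stands still between calls to the robot, and variables do not carry over. Pictures are saved under pics/ and viewed, and the job is handed in when it is done.

```bash
ls; mkdir -p pics; cat > h.py <<'E'
import numpy as np, cv2
from rig import bot
def world(pic, u, v, d):
    K=pic["K"]; x=(u-K[0,2])/K[0,0]*d; y=(v-K[1,2])/K[1,1]*d
    pc=np.stack([x,-y,-d,np.ones_like(d)],-1)
    return (pc@np.linalg.inv(pic["world_to_cam"]).T)[...,:3]
def cloud(pic):
    d=pic["depth"].astype(float); v,u=np.mgrid[0:d.shape[0],0:d.shape[1]]
    return world(pic,u,v,d)
E
python3 - <<'E'
from h import *
import json
for n in("scene","top"):
    p=bot.capture(n); cv2.imwrite(f"pics/{n}0.png",p["pixels"]); np.savez(f"{n}0.npz",**{k:p[k] for k in("pixels","depth","K","world_to_cam")})
    print(n,p["K"].round(1).tolist(),[k for k in p]); print(np.linalg.inv(p["world_to_cam"]).round(3))
    C=cloud(p)
    for l in ["tin_mid","tin_top","mid_tab","top_bar","top_notch","top_mouth","mid_mouth","lock_rod","stand","dipper","tester","teapot","press","eggcup_a","pepper_mill","oil_cruet"]:
        for r in bot.regions_of(l,p)[:2]:
            m=r["region"]&(p["depth"]>0)
            print(l,round(r["p"],2),[round(float(x)) for x in r["extent"]],np.median(C[m],0).round(3) if m.any() else None, m.sum())
print(bot.read_state())
E
```

```text
pics
scene [[474.6, 0.0, 274.4], [0.0, 474.6, 212.2], [0.0, 0.0, 1.0]] ['pixels', 'depth', 'K', 'world_to_cam', 'shot']
[[-0.128 -0.611  0.781  1.465]
 [ 0.992 -0.095  0.088  0.114]
 [ 0.02   0.786  0.618  0.831]
 [ 0.     0.     0.     1.   ]]
tin_mid 0.66 [259, 226, 55, 54] [ 0.58  -0.024  0.082] 2054
tin_top 0.75 [168, 206, 41, 43] [ 0.499 -0.283  0.053] 1320
mid_tab 0.91 [258, 226, 56, 49] [ 0.579 -0.024  0.082] 2118
top_bar 0.78 [170, 204, 36, 41] [ 0.499 -0.283  0.053] 1369
top_notch 0.77 [167, 209, 36, 40] [ 0.501 -0.283  0.053] 1347
top_mouth 0.59 [167, 209, 41, 45] [ 0.502 -0.282  0.053] 1414
mid_mouth 0.78 [260, 225, 51, 46] [ 0.579 -0.025  0.082] 2020
lock_rod 0.62 [261, 224, 54, 49] [ 0.58  -0.023  0.082] 2068
lock_rod 0.6 [393, 203, 13, 52] [0.461 0.3   0.137] 169
stand 0.65 [410, 216, 76, 68] [0.481 0.34  0.082] 2240
dipper 0.55 [430, 213, 18, 43] [0.498 0.388 0.152] 201
tester 0.56 [195, 222, 24, 65] [ 0.613 -0.176  0.091] 1069
tester 0.43 [412, 210, 17, 43] [0.479 0.344 0.145] 98
teapot 0.71 [143, 268, 104, 61] [ 0.766 -0.24   0.089] 3351
teapot 0.15 [432, 215, 16, 46
[... 2097 characters left out ...]
2e+01,  8.20890296e+01,  8.00696573e-05,
        6.76901903e+01, -1.02269757e+01]), 'qvel': array([0.0146306 , 0.05918935, 0.02472873, 0.03753212, 0.1069728 ,
       0.02380461]), 'tau': array([ 1.18246400e-03, -4.40002477e+01, -1.76980573e+01,  6.34924276e-02,
        5.06031071e-02, -3.26213740e-05]), 'position': array([ 0.24500628, -0.57493864,  0.40474921]), 'tcp_rot': array([[-6.34391133e-06,  9.19976686e-01,  3.91973083e-01],
       [ 3.36227328e-05,  3.91973083e-01, -9.19976685e-01],
       [-9.99999999e-01,  7.34295574e-06, -3.34187728e-05]]), 'force': array([ 0.37058732,  1.2394765 , -0.62888405]), 'moment': array([0.00356783, 0.02490363, 0.03784064]), 'opening': 1.0011088091652587}
```

```bash
python3 - <<'E'
from h import *
for n,(c0,c1,r0,r1) in {"scene":(130,330,140,290),"top":(270,430,170,300)}.items():
    z=np.load(n+"0.npz"); cv2.imwrite(f"pics/{n}0z.png",cv2.resize(z["pixels"][r0:r1,c0:c1],None,fx=4 if n=="scene" else 4.6,fy=4 if n=="scene" else 4.6,interpolation=cv2.INTER_CUBIC))
E
```

```text
(no output)
```

View pics/scene0.png

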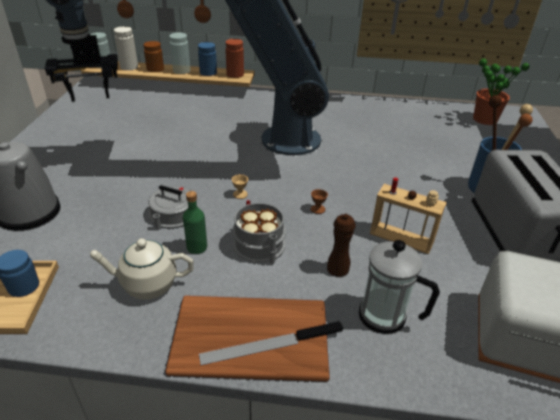

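View pics/top0.png

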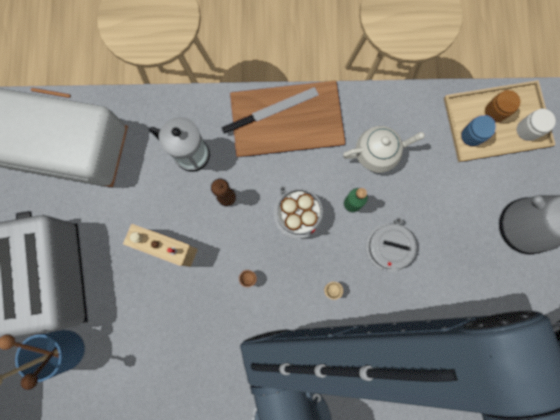

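View pics/scene0z.png

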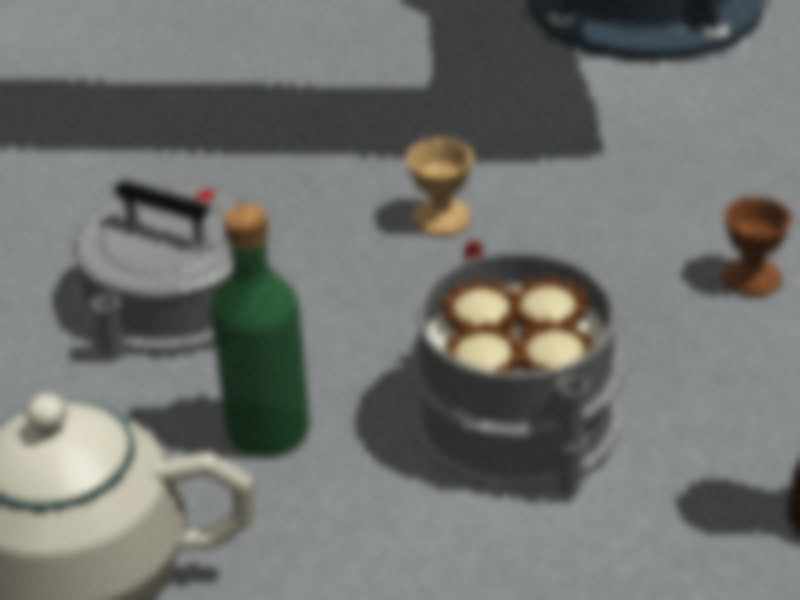

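View pics/top0z.png

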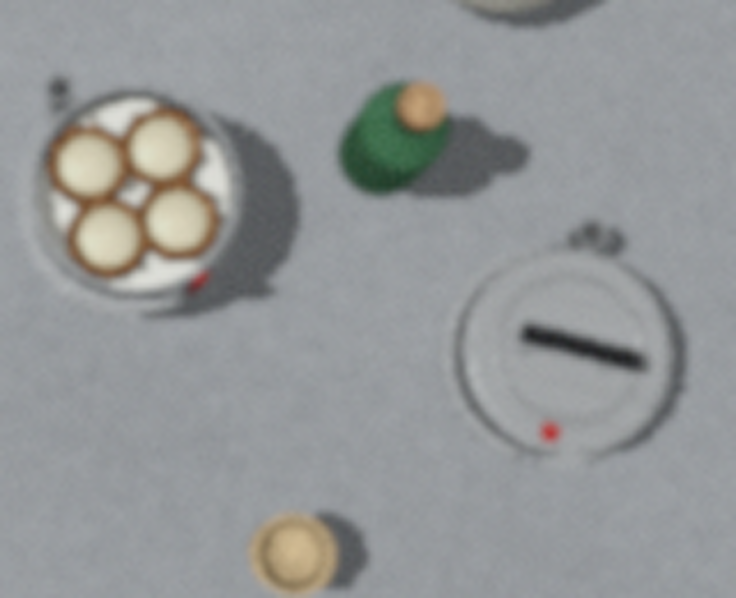

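```bash
cat >> h.py <<'E'
from scipy.optimize import least_squares
def ray(pic,u,v,z):
    """intersect pixel ray with plane z"""
    T=np.linalg.inv(pic["world_to_cam"]); K=pic["K"]
    d=T[:3,:3]@np.array([(u-K[0,2])/K[0,0],-(v-K[1,2])/K[1,1],-1]); o=T[:3,3]
    return o+d*(z-o[2])/d[2]
def proj(pic,P):
    P=np.atleast_2d(P); q=(np.c_[P,np.ones(len(P))]@pic["world_to_cam"].T)[:,:3]
    K=pic["K"]; return np.c_[K[0,0]*q[:,0]/-q[:,2]+K[0,2],K[1,1]*-q[:,1]/-q[:,2]+K[1,2]]
def red(pic):
    b=pic["pixels"].astype(int); return (b[...,2]>95)&(b[...,2]-b[...,1]>55)&(b[...,2]-b[...,0]>45)&(b[...,1]<90)
def load(n): z=np.load(n); return {k:z[k] for k in z}
E
python3 - <<'E'
from h import *
for n in("top","scene"):
    p=load(n+"0.npz"); C=cloud(p); 
    m=(abs(C[...,0]-.5)<.3)&(abs(C[...,1])<.4)&(abs(C[...,2])<.015); print(n,"counter z",np.median(C[m][:,2]),C[m][:,2].std())
    P=np.where(m)
    A=np.c_[C[m][:,:2],np.ones(m.sum())]; print("plane",np.linalg.lstsq(A,C[m][:,2],rcond=None)[0])
    for nm,c,zl,zh in(("lid",(.48,-.28),.047,.058),("rim",(.56,-.023),.088,.099),("flange",(.48,-.28),.004,.014),("board",(.467,.327),.125,.137)):
        m=(np.hypot(C[...,0]-c[0],C[...,1]-c[1])<.1)&(C[...,2]>zl)&(C[...,2]<zh)
        q=C[m]; 
        if len(q)<10: print(nm,len(q));continue
        (cx,cy),(w,h),a=cv2.minAreaRect(q[:,:2].astype(np.float32)); cc=cv2.minEnclosingCircle(q[:,:2].astype(np.float32))
        print(nm,len(q),"med z",np.median(q[:,2]).round(4),"mean",q.mean(0).round(4),"rect",np.round([cx,cy,w,h,a],4),"circ",np.round([*cc[0],cc[1]],4))
    nn,lab,st,ce=cv2.connectedComponentsWithStats(red(p).astype(np.uint8))
    for i in range(1,nn):
        if st[i,4]>2:
            u,v=ce[i]; m=lab==i; print("red",st[i,4],ce[i].round(1),np.median(C[m],0).round(3),"z53",ray(p,u,v,.053).round(4),"z104",ray(p,u,v,.1).round(4),"z175",ray(p,u,v,.155).round(4))
    b=p["pixels"].max(-1)<60
    m=b&(np.hypot(C[...,0]-.48,C[...,1]+.28)<.07)&(C[...,2]>.07)&(C[...,2]<.1)
    q=C[m]; print("bar",len(q),np.median(q,0).round(4),np.round(cv2.minAreaRect(q[:,:2].astype(np.float32)),4) if 0 else cv2.minAreaRect(q[:,:2].astype(np.float32)))
E
```

```text
top counter z 0.00034137059250405333 0.003097554752145448
plane [ 6.89286048e-04 -7.64305959e-05  1.29145901e-04]
lid 1454 med z 0.0531 mean [ 0.4659 -0.2807  0.053 ] rect [ 0.4653 -0.2812  0.1234  0.1244 26.7301] circ [ 0.4758 -0.2841  0.0723]
rim 269 med z 0.0936 mean [ 0.5669 -0.0228  0.0933] rect [ 5.61100e-01 -2.48000e-02  1.23100e-01  1.23200e-01  7.95265e+01] circ [ 0.5667 -0.0171  0.0741]
flange 359 med z 0.0075 mean [ 0.4764 -0.2547  0.008 ] rect [ 0.4809 -0.2812  0.195   0.1877 20.5563] circ [ 0.4792 -0.2801  0.0993]
board 1120 med z 0.1322 mean [0.4722 0.3404 0.1322] rect [4.7360e-01 3.4440e-01 1.6060e-01 5.5900e-02 6.8665e+01] circ [0.4732 0.3433 0.0829]
red 4 [313.  230.5] [ 0.508 -0.064  0.071] z53 [ 0.5106 -0.0654  0.053 ] z104 [ 0.5055 -0.0623  0.1   ] z175 [ 0.4994 -0.0588  0.155 ]
red 11 [170.4 250.1] [0.455 0.296 0.176] z53 [0.4636 0.325  0.053 ] z104 [0.4601 0.3138 0.1   ] z175 [0.4561 0.3006 0.155 ]
red 5 [389.2 263.4] [ 0.418 -0.27   0.052] z53 [ 0.4173 -0.2698  0.053 ] z104 [ 0.4156 -0.2593  0.1   ] z175 [ 0.4136 -0.2469  0.155 ]
bar 47 [ 0.4642 -0.2824  0.0876
[... 9046 characters left out ...]
37 0.053 ] z104 [0.9927 0.0198 0.1   ] z175 [1.0282 0.0269 0.155 ]
red 14 [256.7 371.6] [0.94  0.029 0.019] z53 [0.9617 0.0324 0.053 ] z104 [0.9921 0.0374 0.1   ] z175 [1.0276 0.0432 0.155 ]
red 4 [311.8 372.5] [0.926 0.134 0.02 ] z53 [0.9491 0.134  0.053 ] z104 [0.9802 0.1328 0.1   ] z175 [1.0167 0.1314 0.155 ]
red 3 [318.3 373. ] [0.925 0.147 0.018] z53 [0.9484 0.1462 0.053 ] z104 [0.9796 0.1442 0.1   ] z175 [1.0161 0.142  0.155 ]
red 6 [322.7 372.8] [0.924 0.156 0.019] z53 [0.9469 0.1541 0.053 ] z104 [0.9782 0.1517 0.1   ] z175 [1.0148 0.1489 0.155 ]
bar 84 [ 0.4708 -0.2815  0.0863] ((0.46950429677963257, -0.2814043462276459), (0.06576332449913025, 0.012476595118641853), 75.4871597290039)
```

```bash
python3 - <<'E'
from h import *
out=[]
for n,(c0,c1,r0,r1),z in(("top",(265,335,175,245),11),("scene",(225,295,190,260),11)):
    p=load(n+"0.npz"); s=8
    im=cv2.resize(p["pixels"][r0:r1,c0:c1],None,fx=s,fy=s,interpolation=cv2.INTER_CUBIC)
    for cx,cy in [(.561,-.025)]:
        t=np.linspace(0,2*np.pi,200)
        for R,Z in((.061,.094),(.068,.054)):
            q=(proj(p,np.c_[cx+R*np.cos(t),cy+R*np.sin(t),0*t+Z])-[c0-.5,r0-.5])*s
            cv2.polylines(im,[q.astype(np.int32)],True,(0,255,0),1)
        for a in(30,34,38):
            a=np.deg2rad(a)
            for r,Z in((.074,.092),(-.0645,.104)):
                q=(proj(p,[[cx+r*np.cos(a),cy+r*np.sin(a),Z]])[0]-[c0-.5,r0-.5])*s
                cv2.circle(im,tuple(int(x) for x in q),3,(255,255,0),-1)
    cv2.imwrite(f"pics/stk_{n}.png",im)
E
```

```text
(no output)
```

View pics/stk_top.png

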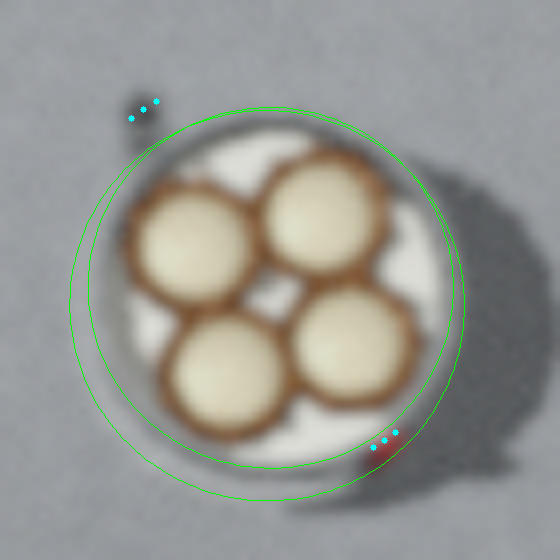

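View pics/stk_scene.png

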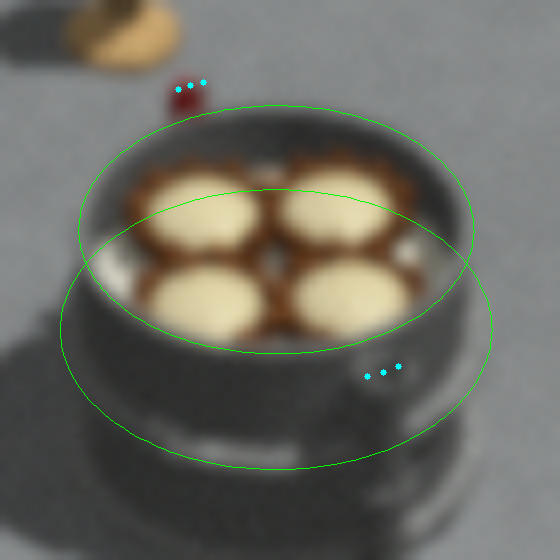

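```bash
python3 -m crank '[{"offset":[0,0.0318,-0.0183],"spin":0},{"offset":[0,0.0318,-0.0183],"spin":0},{"offset":[0,0.0318,-0.0183],"spin":0},{"offset":[0,0.0318,-0.0183],"spin":0},{"offset":[0,0.0318,-0.0183],"spin":0},{"offset":[0,0.0318,-0.0183],"spin":0},{"offset":[0,0.0318,-0.0183],"spin":0},{"offset":[0,0.0318,-0.0183],"spin":0},{"offset":[0,0.0318,-0.0183],"spin":0},{"offset":[0,0.0318,-0.0183],"spin":0}]' 0.087
python3 -m crank '[{"offset":[0,0,0],"spin":-0.13},{"offset":[0,0,0],"spin":-0.13},{"offset":[0,0,0],"spin":-0.13},{"offset":[0,0,0],"spin":-0.13},{"offset":[0,0,0],"spin":-0.13},{"offset":[0,0,0],"spin":-0.13},{"offset":[0,0,0],"spin":-0.13},{"offset":[0,0,0],"spin":0},{"offset":[0,0,0],"spin":0}]'
```

```text
time_s: 2.7
position: [0.4666, -0.2807, 0.405]
tcp_rot: [[0.0, 0.92, 0.392], [-0.0, 0.392, -0.92], [-1.0, 0.0, 0.0]]
force: [-0.4, -0.4, -0.2]
opening: 1.002
time_s: 3.6
position: [0.4659, -0.2819, 0.4048]
tcp_rot: [[0.0, 0.258, 0.966], [-0.0, 0.966, -0.258], [-1.0, -0.0, 0.0]]
force: [0.6, 0.7, 0.2]
opening: 0.998
```

```bash
python3 -m crank '[{"offset":[0.03,0,0],"spin":0},{"offset":[0.03,0,0],"spin":0},{"offset":[0.03,0,0],"spin":0},{"offset":[0.02,0,0],"spin":0},{"offset":[0.01,0,0],"spin":0},{"offset":[0,0,0],"spin":0}]'
cat > snap.py <<'E'
import sys
from h import *
n,tag,c0,c1,r0,r1,s=sys.argv[1],sys.argv[2],*map(int,sys.argv[3:8])
p=bot.capture(n); np.savez(f"{tag}.npz",**{k:p[k] for k in("pixels","depth","K","world_to_cam")})
cv2.imwrite(f"pics/{tag}.png",cv2.resize(p["pixels"][r0:r1,c0:c1],None,fx=s,fy=s,interpolation=cv2.INTER_CUBIC))
E
python3 snap.py scene s1 120 260 130 250 5
```

```text
time_s: 4.2
position: [0.4656, -0.2818, 0.2836]
tcp_rot: [[-0.002, 0.256, 0.967], [0.002, 0.967, -0.256], [-1.0, 0.001, -0.002]]
force: [0.8, 0.1, -0.8]
opening: 1.0
```

View pics/s1.png

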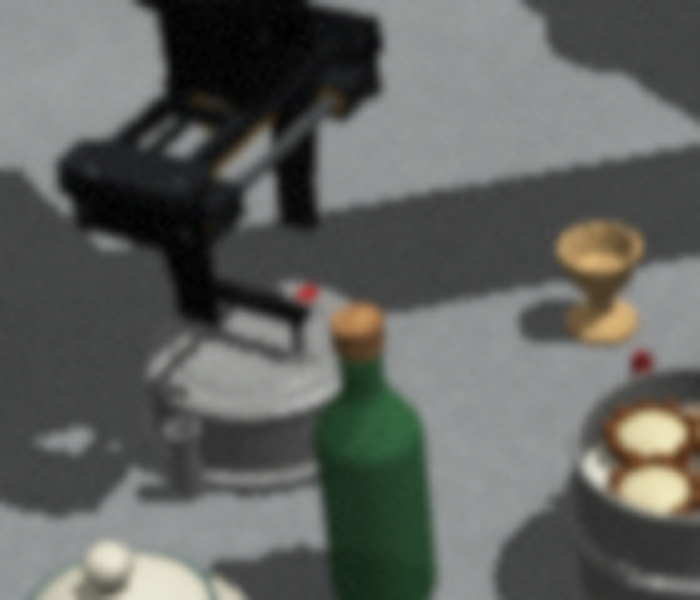

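The open fingers straddle the bar: front finger at about (197,290), rear at (298,200), bar between. I'll go down and close.

```bash
python3 -m crank '[{"offset":[0.02,0,0],"spin":0},{"offset":[0.01,0,0],"spin":0},{"offset":[0.008,0,0],"spin":0},{"offset":[0,0,0],"spin":0},{"offset":[0,0,0],"spin":0}]'
python3 -m crank '[{"offset":[0,0,0],"spin":0},{"offset":[0,0,0],"spin":0},{"offset":[0,0,0],"spin":0},{"offset":[0,0,0],"spin":0},{"offset":[0,0,0],"spin":0},{"offset":[0,0,0],"spin":0},{"offset":[0,0,0],"spin":0},{"offset":[0,0,0],"spin":0}]' 0.0
python3 -m crank '[{"offset":[-0.005,0,0],"spin":0},{"offset":[-0.01,0,0],"spin":0},{"offset":[-0.015,0,0],"spin":0},{"offset":[-0.01,0,0],"spin":0},{"offset":[0,0,0],"spin":0}]'
```

```text
time_s: 4.75
position: [0.466, -0.282, 0.2471]
tcp_rot: [[0.0, 0.255, 0.967], [-0.0, 0.967, -0.255], [-1.0, -0.0, 0.0]]
force: [-0.2, -0.0, -0.4]
opening: 0.999
time_s: 5.55
position: [0.4658, -0.2819, 0.2467]
tcp_rot: [[-0.0, 0.255, 0.967], [0.0, 0.967, -0.255], [-1.0, 0.0, -0.0]]
force: [-0.5, -0.2, -0.6]
opening: 0.356
time_s: 6.05
position: [0.466, -0.2821, 0.2881]
tcp_rot: [[0.002, 0.255, 0.967], [-0.002, 0.967, -0.255], [-1.0, -0.001, 0.002]]
force: [-0.3, -1.3, -5.8]
opening: 0.127
```

```bash
python3 -m crank '[{"offset":[0,0,0],"spin":0},{"offset":[0,0,0],"spin":0}]'; python3 snap.py scene s2 120 260 130 250 5
```

```text
time_s: 6.25
position: [0.4655, -0.2816, 0.2861]
tcp_rot: [[-0.001, 0.255, 0.967], [0.001, 0.967, -0.255], [-1.0, 0.001, -0.002]]
force: [-0.2, 0.4, -5.5]
opening: 0.122
```

View pics/s2.png

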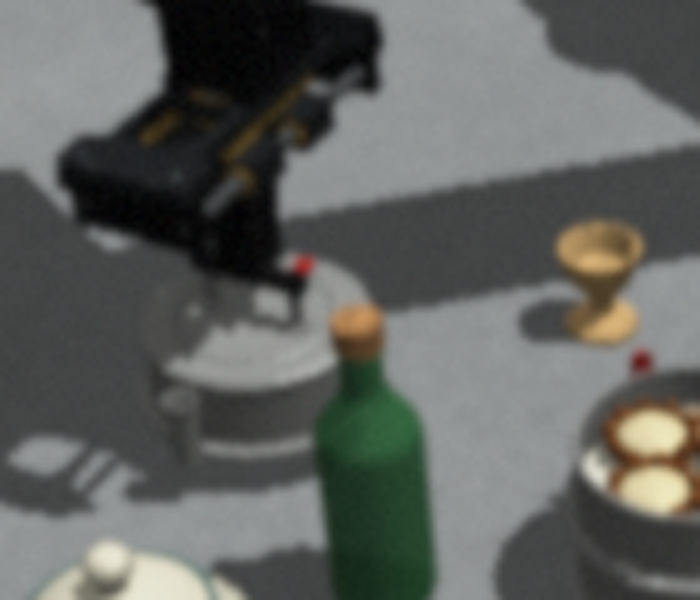

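```bash
cat >> h.py <<'E'
def lidfit(p,c,zl,zh,R=.063):
    C=cloud(p); m=(np.hypot(C[...,0]-c[0],C[...,1]-c[1])<R)&(C[...,2]>zl)&(C[...,2]<zh)
    b=p["pixels"].max(-1)>75; q=C[m&b]
    for _ in range(4):
        A=np.c_[q[:,:2]-c,np.ones(len(q))]; s=np.linalg.lstsq(A,q[:,2],rcond=None)[0]; r=q[:,2]-A@s; q=q[abs(r)<.004]
    return s,len(q)
E
python3 - <<'E'
from h import *
p=load("s2.npz"); print(lidfit(p,np.array([.468,-.283]),.07,.11)); print(lidfit(load("scene0.npz"),np.array([.468,-.283]),.045,.065))
p=load("top0.npz");print(lidfit(p,np.array([.468,-.283]),.045,.065))
E
```

```text
(array([0.00252342, 0.00676077, 0.07274375]), 567)
(array([-0.00591788,  0.00259306,  0.05386565]), 720)
(array([1.42205986e-05, 4.55557226e-03, 5.33354994e-02]), 1246)
```

Only about 3 mm of fingertip is on the bar, because the fingers were still closing when I lifted. I'll set the tin back down and grip it again.

```bash
python3 - <<'E'
from h import *
p=load("s2.npz"); print(lidfit(p,np.array([.468,-.283]),.055,.1)) 
E
python3 -m crank '[{"offset":[0.005,0,0],"spin":0},{"offset":[0.005,0,0],"spin":0},{"offset":[0.004,0,0],"spin":0},{"offset":[0.002,0,0],"spin":0},{"offset":[0,0,0],"spin":0},{"offset":[0,0,0],"spin":0}]'
```

```text
(array([-0.00065281,  0.00377705,  0.07259913]), 598)
time_s: 6.9
position: [0.4659, -0.282, 0.2707]
tcp_rot: [[-0.0, 0.255, 0.967], [-0.0, 0.967, -0.255], [-1.0, -0.0, -0.0]]
force: [-0.3, 0.3, -4.7]
opening: 0.125
```

```bash
python3 -m crank '[{"offset":[0.001,0,0],"spin":0},{"offset":[0.001,0,0],"spin":0},{"offset":[0,0,0],"spin":0}]'; python3 -m crank '[{"offset":[0.001,0,0],"spin":0},{"offset":[0.001,0,0],"spin":0},{"offset":[0,0,0],"spin":0}]'; python3 -m crank '[{"offset":[0.001,0,0],"spin":0},{"offset":[0.001,0,0],"spin":0},{"offset":[0,0,0],"spin":0}]'
```

```text
time_s: 7.2
position: [0.4658, -0.2819, 0.2687]
tcp_rot: [[-0.0, 0.255, 0.967], [0.0, 0.967, -0.255], [-1.0, 0.0, -0.0]]
force: [0.3, 0.6, -4.6]
opening: 0.124
time_s: 7.5
position: [0.4662, -0.2819, 0.2672]
tcp_rot: [[0.001, 0.255, 0.967], [-0.0, 0.967, -0.255], [-1.0, -0.0, 0.001]]
force: [1.5, 1.8, -0.4]
opening: 0.127
time_s: 7.8
position: [0.4662, -0.2818, 0.267]
tcp_rot: [[0.002, 0.255, 0.967], [-0.001, 0.967, -0.255], [-1.0, -0.0, 0.002]]
force: [-1.6, 3.7, 13.3]
opening: 0.123
```

```bash
python3 -m crank '[{"offset":[0,0,0],"spin":0},{"offset":[0,0,0],"spin":0},{"offset":[0,0,0],"spin":0},{"offset":[0,0,0],"spin":0}]' 0.04
python3 -m crank '[{"offset":[0.005,0,0],"spin":0},{"offset":[0.005,0,0],"spin":0},{"offset":[0.005,0,0],"spin":0},{"offset":[0.004,0,0],"spin":0},{"offset":[0,0,0],"spin":0},{"offset":[0,0,0],"spin":0}]'
python3 -m crank '[{"offset":[0,0,0],"spin":0},{"offset":[0,0,0],"spin":0},{"offset":[0,0,0],"spin":0},{"offset":[0,0,0],"spin":0},{"offset":[0,0,0],"spin":0},{"offset":[0,0,0],"spin":0},{"offset":[0,0,0],"spin":0},{"offset":[0,0,0],"spin":0}]' 0.0
python3 snap.py scene s3 120 260 130 250 5
```

```text
time_s: 8.2
position: [0.4658, -0.2821, 0.2646]
tcp_rot: [[-0.0, 0.255, 0.967], [-0.0, 0.967, -0.255], [-1.0, -0.0, -0.0]]
force: [0.0, -0.0, 0.0]
opening: 0.393
time_s: 8.8
position: [0.4658, -0.2819, 0.2455]
tcp_rot: [[-0.0, 0.255, 0.967], [0.0, 0.967, -0.255], [-1.0, 0.0, -0.0]]
force: [0.5, -0.4, -0.3]
opening: 0.459
time_s: 9.6
position: [0.4661, -0.2821, 0.2458]
tcp_rot: [[0.001, 0.255, 0.967], [-0.001, 0.967, -0.255], [-1.0, -0.0, 0.001]]
force: [2.0, 0.3, -0.8]
opening: 0.134
```

View pics/s3.png

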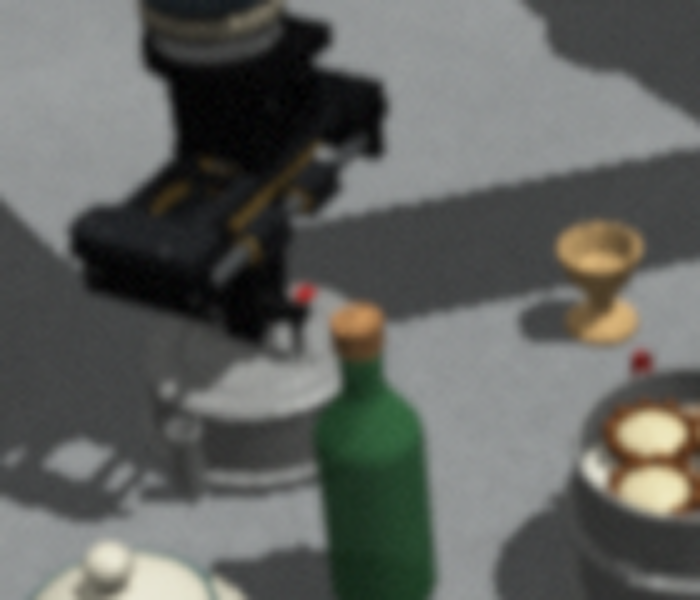

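The fingers now hold the bar fully (the fingertips reach about (250,335)). I'll lift.

```bash
python3 -m crank '[{"offset":[0,0,0],"spin":0},{"offset":[0,0,0],"spin":0},{"offset":[-0.005,0,0],"spin":0},{"offset":[-0.01,0,0],"spin":0},{"offset":[-0.015,0,0],"spin":0},{"offset":[-0.02,0,0],"spin":0},{"offset":[-0.02,0,0],"spin":0},{"offset":[-0.02,0,0],"spin":0},{"offset":[-0.02,0,0],"spin":0},{"offset":[-0.02,0,0],"spin":0},{"offset":[-0.02,0,0],"spin":0},{"offset":[-0.02,0,0],"spin":0}]'
python3 -m crank '[{"offset":[-0.015,0,0],"spin":0},{"offset":[-0.01,0,0],"spin":0},{"offset":[-0.005,0,0],"spin":0},{"offset":[0,0,0],"spin":0},{"offset":[0,0,0],"spin":0}]'
python3 snap.py scene s4 80 300 80 250 3
python3 - <<'E'
from h import *
p=load("s4.npz"); print(lidfit(p,np.array([.468,-.283]),.2,.3)) 
print(bot.read_state()["moment"],bot.read_state()["force"])
E
```

```text
time_s: 10.85
position: [0.4648, -0.2812, 0.4164]
tcp_rot: [[-0.003, 0.255, 0.967], [0.002, 0.967, -0.255], [-1.0, 0.001, -0.003]]
force: [0.0, 0.8, -5.1]
opening: 0.133
time_s: 11.35
position: [0.4655, -0.2817, 0.445]
tcp_rot: [[-0.002, 0.255, 0.967], [0.001, 0.967, -0.255], [-1.0, 0.001, -0.002]]
force: [0.1, 0.5, -4.4]
opening: 0.132
(array([-0.14916835, -0.14781381,  0.25428232]), 186)
[ 0.04047994 -0.0786551   0.0080078 ] [-0.52574184 -0.42023224 -4.09796529]
```

View pics/s4.png

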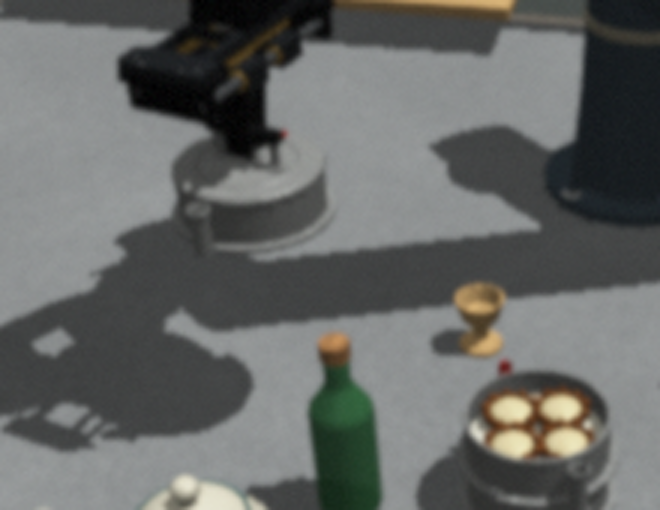

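```bash
python3 -m crank '[{"offset":[0,0.01,0.001],"spin":0},{"offset":[0,0.02,0.002],"spin":0},{"offset":[0,0.03,0.003],"spin":0},{"offset":[0,0.03,0.003],"spin":0},{"offset":[0,0.03,0.003],"spin":0},{"offset":[0,0.03,0.003],"spin":0},{"offset":[0,0.03,0.003],"spin":0},{"offset":[0,0.03,0.003],"spin":0},{"offset":[0,0.03,0.003],"spin":0},{"offset":[0,0.02,0.002],"spin":0},{"offset":[0,0.013,0.002],"spin":0},{"offset":[0,0,0],"spin":0}]'
python3 -m crank '[{"offset":[0,0,0],"spin":-0.052},{"offset":[0,0,0],"spin":-0.1},{"offset":[0,0,0],"spin":-0.1},{"offset":[0,0,0],"spin":-0.1},{"offset":[0,0,0],"spin":-0.1},{"offset":[0,0,0],"spin":-0.1},{"offset":[0,0,0],"spin":-0.1},{"offset":[0,0,0],"spin":-0.1},{"offset":[0,0,0],"spin":-0.1},{"offset":[0,0,0],"spin":0},{"offset":[0,0,0],"spin":0},{"offset":[0,0,0],"spin":0}]'
python3 snap.py scene s5 190 330 120 260 4; python3 snap.py top t5 240 360 150 270 5
```

```text
time_s: 12.6
position: [0.5629, -0.0234, 0.4452]
tcp_rot: [[-0.001, 0.253, 0.968], [0.001, 0.968, -0.253], [-1.0, 0.0, -0.001]]
force: [0.7, 0.0, -5.2]
opening: 0.135
time_s: 13.8
position: [0.5624, -0.0256, 0.4457]
tcp_rot: [[-0.0, -0.558, 0.83], [-0.0, 0.83, 0.558], [-1.0, 0.0, -0.0]]
force: [0.4, 0.7, -4.1]
opening: 0.133
```

View pics/s5.png

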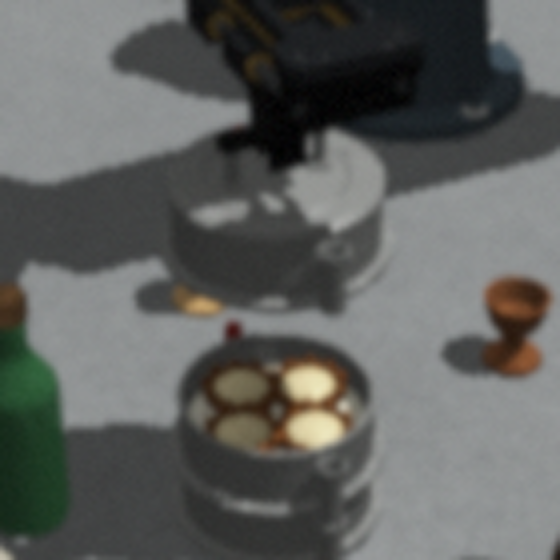

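View pics/t5.png

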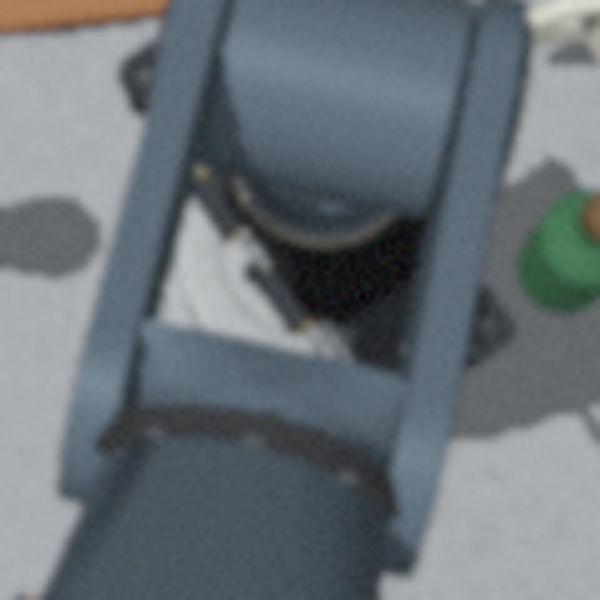

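```bash
python3 -m crank '[{"offset":[0.01,0,0],"spin":0},{"offset":[0.015,0,0],"spin":0},{"offset":[0.015,0,0],"spin":0},{"offset":[0.015,0,0],"spin":0},{"offset":[0.015,0,0],"spin":0},{"offset":[0.01,0,0],"spin":0},{"offset":[0.005,0,0],"spin":0},{"offset":[0,0,0],"spin":0},{"offset":[0,0,0],"spin":0}]'
python3 snap.py scene s6 190 330 120 260 4
cat >> h.py <<'E'
def wall(p,c,zl,zh,R=.061):
    C=cloud(p); r=np.hypot(C[...,0]-c[0],C[...,1]-c[1]); m=(abs(r-R)<.006)&(C[...,2]>zl)&(C[...,2]<zh)&(C[...,0]>c[0])
    q=C[m][:,:2]
    f=least_squares(lambda t:np.hypot(*(q-t).T)-R,c,loss="soft_l1",f_scale=.001)
    return f.x,len(q),np.std(np.hypot(*(q-f.x).T)-R)
def sleeve(p,c,zl,zh):
    C=cloud(p); d=C[...,:2]-c; r=np.hypot(d[...,0],d[...,1]); m=(r>.0715)&(r<.085)&(C[...,2]>zl)&(C[...,2]<zh)&(C[...,0]>c[0])
    a=np.rad2deg(np.arctan2(d[...,1],d[...,0])[m]); return np.median(a),a.mean(),a.std(),len(a)
E
python3 - <<'E'
from h import *
p=load("s6.npz"); c=np.array([.5624,-.0256]); z=bot.read_state()["position"][2]-.2457; print("und",z)
p0=load("scene0.npz")
for nm,pp,zl,zh in(("top",p,z+.013,z+.047),("mid",p,.057,.091),("bot",p,.013,.044),("mid0",p0,.057,.091),("bot0",p0,.013,.044)):
    x=wall(pp,c,zl,zh); print(nm,x[0].round(4),x[1],x[2].round(4)); print("   sleeve",np.round(sleeve(pp,x[0],zl,zh),2))
print(lidfit(p,c,z+.04,z+.065))
E
```

```text
time_s: 14.8
position: [0.5629, -0.0252, 0.3611]
tcp_rot: [[0.001, -0.56, 0.829], [-0.0, 0.829, 0.56], [-1.0, -0.001, 0.001]]
force: [0.2, -0.3, -4.7]
opening: 0.129
und 0.11569705069086753
top [ 0.5643 -0.0254] 487 0.0013
   sleeve [31.41 31.99  2.92 73.  ]
mid [ 0.5618 -0.0255] 456 0.0016
   sleeve [32.43 33.22  3.3  62.  ]
bot [ 0.5618 -0.0255] 350 0.0015
   sleeve [33.31 33.53  3.23 51.  ]
mid0 [ 0.5618 -0.0254] 460 0.0015
   sleeve [32.6  33.04  3.19 64.  ]
bot0 [ 0.5617 -0.0254] 351 0.0014
   sleeve [32.96 32.79  5.92 55.  ]
(array([0.0004577 , 0.00275855, 0.16913899]), 556)
```

View pics/s6.png

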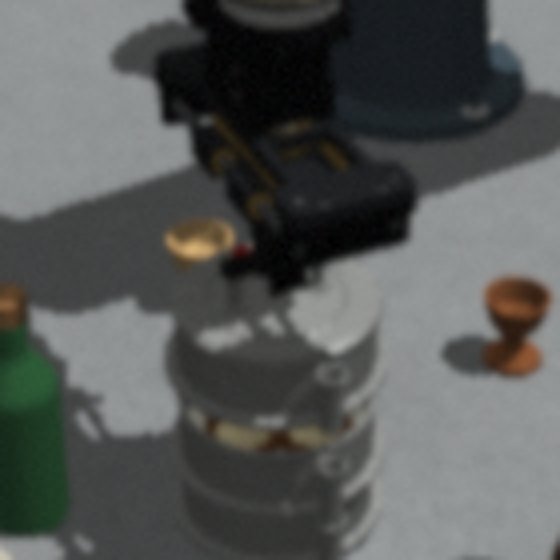

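```bash
python3 - <<'E'
from h import *
c=np.array([.5618,-.0255])
for tag in("scene0","s2","s5"):
    p=load(tag+".npz"); b=p["pixels"].astype(float)
    w=np.clip(b[...,2]-b[...,1]-15,0,None); sub=np.zeros_like(w); sub[194:211,242:255]=w[194:211,242:255]
    # baseline: red blob above rim
    v,u=np.mgrid[0:420,0:560]; print(tag,"tab px",(sub*u).sum()/sub.sum(),(sub*v).sum()/sub.sum(),"rows",np.where(sub.sum(1)>30)[0][[0,-1]])
    C=cloud(p); m=sub>25; q=C[m&(C[...,2]>.09)]; print("   cloud",len(q),np.median(q,0).round(4))
for a in(32,33,34,35,36):
    t=np.deg2rad(a); e=np.array([np.cos(t),np.sin(t)]); f=np.array([-e[1],e[0]])
    pts=[[*(c-.063*e+s*f),z] for s in np.linspace(-.006,.006,9) for z in np.linspace(.094,.104,9) if z<.098 or np.hypot(s,z-.098)<.006]
    mo=[[*(c+.074*e),.092]]
    print(a,proj(p,pts).mean(0).round(2),proj(p,mo)[0].round(2))
E
python3 - <<'E'
from h import *
p=load("scene0.npz"); p6=load("s6.npz")
for n,P,(c0,c1,r0,r1) in(("a",p,(240,290,190,260)),("b",p6,(240,290,195,265))):
    cv2.imwrite(f"pics/slv_{n}.png",cv2.resize(P["pixels"][r0:r1,c0:c1],None,fx=8,fy=8,interpolation=cv2.INTER_CUBIC))
a=cv2.imread("pics/slv_a.png");b=cv2.imread("pics/slv_b.png"); cv2.imwrite("pics/slv.png",cv2.convertScaleAbs(np.hstack([a,b]),alpha=1.6))
E
```

```text
scene0 tab px 246.4897466827503 199.93365500603136 rows [194 210]
   cloud 10 [ 0.5098 -0.0617  0.1009]
s2 tab px 246.59442060085837 200.1244635193133 rows [194 210]
   cloud 10 [ 0.5098 -0.0615  0.1011]
s5 tab px 246.01700680272108 199.98979591836735 rows [196 203]
   cloud 1 [ 0.5071 -0.0621  0.0979]
32 [249.15 202.36] [271.18 236.51]
33 [248.76 202.47] [271.68 236.36]
34 [248.36 202.58] [272.17 236.21]
35 [247.97 202.69] [272.66 236.05]
36 [247.58 202.8 ] [273.14 235.89]
```

View pics/slv.png

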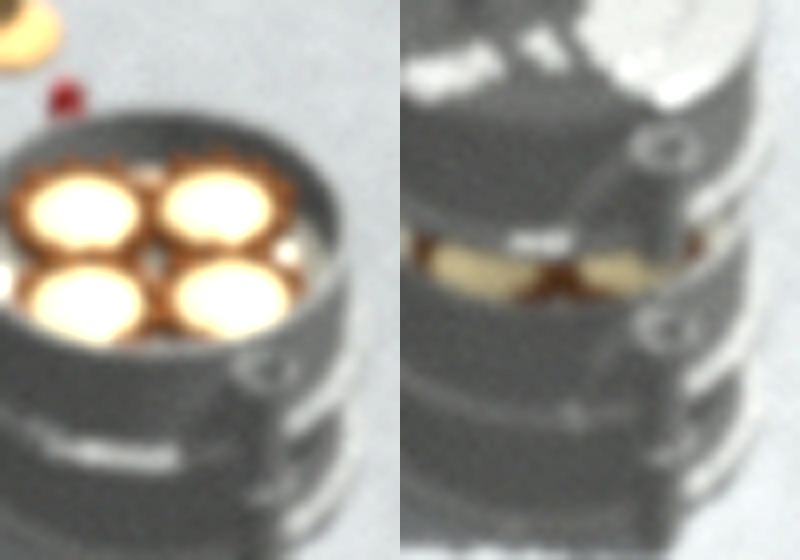

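```bash
python3 - <<'E'
from h import *
c=np.array([.5618,-.0255]); v,u=np.mgrid[0:420,0:560]
for tag in("scene0","s2"):
    p=load(tag+".npz"); b=p["pixels"].astype(float)
    w=np.clip(b[...,2]-b[...,1]-8,0,None); sub=np.zeros_like(w); sub[199:208,244:254]=w[199:208,244:254]
    print(tag,(sub*u).sum()/sub.sum(),(sub*v).sum()/sub.sum()); 
print(sub[199:208,244:254].astype(int))
def mouth(c,a,z): t=np.deg2rad(a); return proj(p,[[c[0]+.074*np.cos(t),c[1]+.074*np.sin(t),z]])[0]
m=mouth(c,34,.092); print("mid pred",m); t=mouth([.5643,-.0254],34.05,.1637); print("top pred",t, "diff",t-m)
g=cv2.cvtColor(load("s6.npz")["pixels"],cv2.COLOR_BGR2GRAY).astype(np.float32); s=10
G=cv2.resize(g[200:256,255:295],None,fx=s,fy=s,interpolation=cv2.INTER_CUBIC)
# template around mid mouth
for cx,cy,hw,hh in((272.9,236,6,5),(272.9,237,5,6),(273,239,6,8)):
    x0=int((cx-hw-255)*s);y0=int((cy-hh-200)*s); T=G[y0:y0+2*hh*s,x0:x0+2*hw*s]
    R=cv2.matchTemplate(G[:y0+20],T,cv2.TM_CCOEFF_NORMED); _,mx,_,loc=cv2.minMaxLoc(R); print(mx,(loc[0]-x0)/s,(loc[1]-y0)/s)
E
```

```text
scene0 247.85486211901306 201.82728592162553
s2 247.85204755614268 201.84940554821665
[[ 0  0  0 10 12  4  0  0  0  0]
 [ 0  0 13 34 37 22  3  0  0  0]
 [ 0  0 23 50 53 36 12  0  0  0]
 [ 0  0 23 52 58 44 19  0  0  0]
 [ 0  0 19 40 46 38 16  0  0  0]
 [ 0  0 12 21 22 20  7  0  0  0]
 [ 0  0  1  4  3  3  0  0  0  0]
 [ 0  0  0  0  0  0  0  0  0  0]
 [ 0  0  0  0  0  0  0  0  0  0]]
mid pred [272.17054765 236.21081139]
top pred [272.65048101 213.08730206] diff [  0.47993336 -23.12350933]
0.8755077719688416 -0.1 -22.1
0.9191223382949829 0.0 -22.1
0.9081903696060181 -0.2 -21.7
```

```bash
python3 -m crank '[{"offset":[0,0.0012,-0.0018],"spin":0},{"offset":[0,0,0],"spin":-0.019},{"offset":[0,0,0],"spin":0},{"offset":[0,0,0],"spin":0},{"offset":[0,0,0],"spin":0}]'
cat > chk.py <<'E'
import sys
from h import *
tag=sys.argv[1]; p=bot.capture("scene"); np.savez(f"{tag}.npz",**{k:p[k] for k in("pixels","depth","K","world_to_cam")})
s=bot.read_state(); z=s["position"][2]-.2457; c=np.array([.5618,-.0255]); print("und",z.round(4),"F",s["force"].round(1),"M",s["moment"].round(2))
for nm,zl,zh in(("top",max(z+.013,.1),z+.047),("mid",.057,.091),("bot",.013,.044)):
    x=wall(p,c,zl,zh); print(nm,x[0].round(4),x[1],x[2].round(4),"sleeve",np.round(sleeve(p,x[0],zl,zh),2))
r=lidfit(p,c,z+.04,z+.065); print("lid",r[0].round(4),r[1])
E
python3 chk.py s7
```

```text
time_s: 15.35
position: [0.5604, -0.0252, 0.3609]
tcp_rot: [[0.0, -0.575, 0.818], [-0.0, 0.818, 0.575], [-1.0, -0.0, 0.0]]
force: [0.2, 0.2, -5.9]
opening: 0.136
und 0.1151 F [ 0.3  0.4 -4.7] M [ 0.04 -0.06 -0.03]
top [ 0.5618 -0.0253] 475 0.0014 sleeve [32.57 33.01  3.08 81.  ]
mid [ 0.5617 -0.0253] 455 0.0015 sleeve [32.02 32.69  4.35 68.  ]
bot [ 0.5619 -0.0255] 353 0.0015 sleeve [33.14 33.55  3.11 56.  ]
lid [-0.0025  0.0044  0.1689] 560
```

```bash
python3 -m crank '[{"offset":[0.004,0,0],"spin":0},{"offset":[0.004,0,0],"spin":0},{"offset":[0.003,0,0],"spin":0},{"offset":[0.002,0,0],"spin":0},{"offset":[0.002,0,0],"spin":0},{"offset":[0,0,0],"spin":0}]'; python3 -m crank '[{"offset":[0.0015,0,0],"spin":0},{"offset":[0.0015,0,0],"spin":0},{"offset":[0,0,0],"spin":0}]';python3 -m crank '[{"offset":[0.0015,0,0],"spin":0},{"offset":[0.0015,0,0],"spin":0},{"offset":[0,0,0],"spin":0}]'
```

```text
time_s: 16.0
position: [0.5603, -0.0251, 0.3454]
tcp_rot: [[-0.001, -0.575, 0.818], [0.0, 0.818, 0.575], [-1.0, 0.001, -0.0]]
force: [-0.4, 0.2, -4.7]
opening: 0.136
time_s: 16.3
position: [0.5603, -0.0251, 0.3426]
tcp_rot: [[-0.0, -0.575, 0.818], [0.0, 0.818, 0.575], [-1.0, 0.0, -0.0]]
force: [-0.9, 0.7, -4.9]
opening: 0.133
time_s: 16.6
position: [0.5603, -0.0251, 0.3395]
tcp_rot: [[-0.0, -0.575, 0.818], [0.0, 0.818, 0.575], [-1.0, 0.0, -0.0]]
force: [-0.1, -0.7, -5.6]
opening: 0.134
```

```bash
python3 -m crank '[{"offset":[0.0015,0,0],"spin":0},{"offset":[0.001,0,0],"spin":0},{"offset":[0,0,0],"spin":0}]';python3 -m crank '[{"offset":[0.001,0,0],"spin":0},{"offset":[0.001,0,0],"spin":0},{"offset":[0,0,0],"spin":0}]'; python3 -m crank '[{"offset":[0.001,0,0],"spin":0},{"offset":[0.0005,0,0],"spin":0},{"offset":[0,0,0],"spin":0}]'; python3 chk.py s8
```

```text
time_s: 16.9
position: [0.5603, -0.0251, 0.3371]
tcp_rot: [[-0.0, -0.575, 0.818], [0.0, 0.818, 0.575], [-1.0, 0.0, -0.0]]
force: [0.5, 0.7, -5.9]
opening: 0.135
time_s: 17.2
position: [0.5603, -0.0251, 0.3351]
tcp_rot: [[-0.0, -0.575, 0.818], [0.0, 0.818, 0.575], [-1.0, 0.0, -0.0]]
force: [0.2, 0.1, -4.7]
opening: 0.134
time_s: 17.5
position: [0.5604, -0.0251, 0.3338]
tcp_rot: [[-0.0, -0.575, 0.818], [0.0, 0.818, 0.575], [-1.0, 0.0, 0.0]]
force: [0.5, 0.1, -4.7]
opening: 0.133
und 0.0881 F [ 0.5  0.6 -4.7] M [ 0.03 -0.13  0.02]
top [ 0.5616 -0.0252] 456 0.0014 sleeve [32.61 33.13  3.42 77.  ]
mid [ 0.5618 -0.0255] 385 0.0015 sleeve [32.47 32.42  5.02 63.  ]
bot [ 0.5618 -0.0255] 347 0.0015 sleeve [33.09 33.26  3.09 55.  ]
lid [0.0039 0.0044 0.1417] 550
```

Almost home, with no unusual force. I'll ease it down to contact.

```bash
python3 -m crank '[{"offset":[0.0007,0,0],"spin":0},{"offset":[0,0,0],"spin":0}]';python3 -m crank '[{"offset":[0.0007,0,0],"spin":0},{"offset":[0,0,0],"spin":0}]'; python3 -m crank '[{"offset":[0.0007,0,0],"spin":0},{"offset":[0,0,0],"spin":0}]'
```

```text
time_s: 17.75
position: [0.5604, -0.0251, 0.3337]
tcp_rot: [[0.0, -0.575, 0.818], [-0.0, 0.818, 0.575], [-1.0, -0.0, 0.0]]
force: [-1.2, 0.5, 1.5]
opening: 0.131
time_s: 17.95
position: [0.5604, -0.0251, 0.3336]
tcp_rot: [[0.001, -0.575, 0.818], [-0.0, 0.818, 0.575], [-1.0, -0.001, 0.001]]
force: [-2.1, 0.4, 6.0]
opening: 0.134
time_s: 18.15
position: [0.5605, -0.0251, 0.3335]
tcp_rot: [[0.001, -0.575, 0.818], [-0.0, 0.818, 0.575], [-1.0, -0.001, 0.001]]
force: [-3.1, 1.0, 10.0]
opening: 0.13
```

```bash
python3 -m crank '[{"offset":[-0.001,0,0],"spin":0},{"offset":[0,0,0],"spin":0},{"offset":[0,0,0],"spin":0},{"offset":[0,0,0],"spin":0},{"offset":[0,0,0],"spin":0},{"offset":[0,0,0],"spin":0}]' 0.05
python3 -m crank '[{"offset":[-0.005,0,0],"spin":0},{"offset":[-0.01,0,0],"spin":0},{"offset":[-0.015,0,0],"spin":0},{"offset":[-0.02,0,0],"spin":0},{"offset":[-0.02,0,0],"spin":0},{"offset":[-0.02,0,0],"spin":0},{"offset":[0,0,0],"spin":0}]'
python3 -m crank '[{"offset":[0,0.0326,0.0102],"spin":0},{"offset":[0,0.0326,0.0102],"spin":0},{"offset":[0,0.0326,0.0102],"spin":0},{"offset":[0,0.0326,0.0102],"spin":0},{"offset":[0,0.0326,0.0102],"spin":0},{"offset":[0,0.0326,0.0102],"spin":0},{"offset":[0,0.0326,0.0102],"spin":0},{"offset":[0,0.0326,0.0102],"spin":0},{"offset":[0,0.0326,0.0102],"spin":0},{"offset":[0,0.0326,0.0102],"spin":0}]'
python3 -m crank '[{"offset":[0,0,0],"spin":0.14},{"offset":[0,0,0],"spin":0.14},{"offset":[0,0,0],"spin":0.14},{"offset":[0,0,0],"spin":0.14},{"offset":[0,0,0],"spin":0.14},{"offset":[0,0,0],"spin":0.14},{"offset":[0,0,0],"spin":0.14},{"offset":[0,0,0],"spin":0},{"offset":[0,0,0],"spin":0}]'
python3 chk.py s9; python3 - <<'E'
from h import *
p=load("s9.npz"); c=np.array([.5618,-.0255])
for nm,zl,zh in(("top",.101,.135),("mid",.057,.091)):
    x=wall(p,c,zl,zh); print(nm,x[0].round(4),np.round(sleeve(p,x[0],zl,zh),2))
print(lidfit(p,c,.13,.155)); C=cloud(p)
cv2.imwrite("pics/s9.png",np.hstack([cv2.resize(p["pixels"][140:260,340:460],None,fx=3.3,fy=3.3),cv2.resize(p["pixels"][140:260,210:330],None,fx=3.3,fy=3.3)]))
E
```

```text
time_s: 18.75
position: [0.5605, -0.0252, 0.3325]
tcp_rot: [[-0.0, -0.575, 0.818], [0.0, 0.818, 0.575], [-1.0, 0.0, -0.0]]
force: [0.4, 0.2, -0.1]
opening: 0.547
time_s: 19.45
position: [0.5612, -0.0253, 0.4263]
tcp_rot: [[0.008, -0.575, 0.818], [-0.002, 0.818, 0.575], [-1.0, -0.006, 0.005]]
force: [-0.1, 0.3, -0.2]
opening: 0.571
time_s: 20.45
position: [0.4554, 0.3014, 0.422]
tcp_rot: [[-0.001, -0.575, 0.818], [-0.0, 0.818, 0.575], [-1.0, 0.0, -0.001]]
force: [0.2, 0.0, -0.7]
opening: 0.571
time_s: 21.35
position: [0.4561, 0.3001, 0.4222]
tcp_rot: [[-0.001, 0.356, 0.934], [-0.0, 0.934, -0.356], [-1.0, -0.001, -0.001]]
force: [-0.7, 0.4, -0.7]
opening: 0.577
und 0.1766 F [-0.4  0.3 -0.3] M [-0.01 -0.09 -0.04]
top [ 0.5618 -0.0255] 0 nan sleeve [nan nan nan  0.]
mid [ 0.5618 -0.0255] 388 0.0014 sleeve [32.91 33.01  2.92 65.  ]
bot [ 0.5617 -0.0255] 338 0.0015 sleeve [33.66 33.61  3.19 54.  ]
lid [0. 0. 0.] 0
top [ 0.5617 -0.0253] [32.77 33.21  3.16 76.  ]
mid [ 0.5618 -0.0255] [32.91 33.01  2.92 65.  ]
(array([-0.00526436, -0.00048745,  0.14180866]), 1057)
  ret = _var(a, axis=axis, dtype=dtype, out=out, ddof=ddof,
  arrmean = um.true_divide(arrmean, div, out=arrmean,
  ret = ret.dtype.type(ret / rcount)
  return _methods._mean(a, axis=axis, dtype=dtype,
  ret = ret.dtype.type(ret / rcount)
h.py:35: RuntimeWarning: Mean of empty slice.
  a=np.rad2deg(np.arctan2(d[...,1],d[...,0])[m]); return np.median(a),a.mean(),a.std(),len(a)
```

View pics/s9.png

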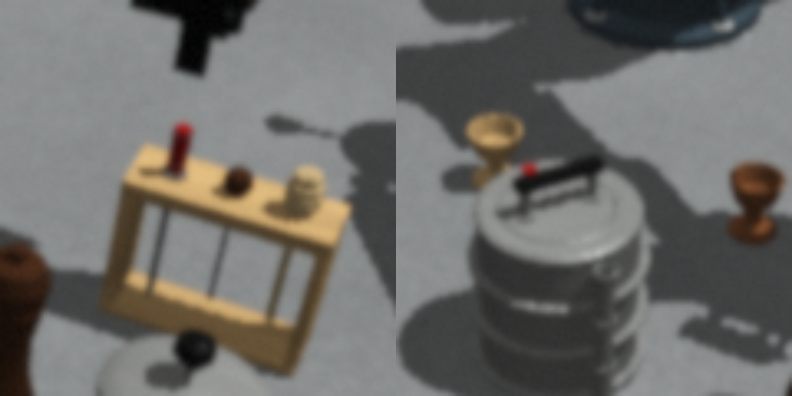

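The tin sits home: lid at z 0.1418, sleeves in line. The red grip shows at (182,150) in the left crop with the jaws above it. I'll descend in two steps.

```bash
python3 -m crank '[{"offset":[0.015,0,0],"spin":0},{"offset":[0.02,0,0],"spin":0},{"offset":[0.015,0,0],"spin":0},{"offset":[0.008,0,0],"spin":0},{"offset":[0,0,0],"spin":0},{"offset":[0,0,0],"spin":0}]'
python3 snap.py scene s10 360 440 150 220 8; python3 snap.py top t10 130 230 200 280 7
python3 - <<'E'
from h import *
for n in("s10","t10"):
    p=load(n+".npz"); C=cloud(p); m=red(p)&(C[...,2]>.14)&(C[...,2]<.19); q=C[m]; print(n,len(q),np.median(q,0).round(4) if len(q) else "")
p=load("s10.npz"); b=p["pixels"].astype(int); C=cloud(p); m=(b[...,2]-b[...,1]>40)&(abs(C[...,1]-.3)<.03)&(abs(C[...,0]-.457)<.03)&(C[...,2]>.137); print(m.sum(),C[m].mean(0).round(4),C[m].max(0).round(4),C[m].min(0).round(4))
E
```

```text
time_s: 22.0
position: [0.4565, 0.3003, 0.365]
tcp_rot: [[0.001, 0.358, 0.934], [0.0, 0.934, -0.358], [-1.0, 0.0, 0.0]]
force: [-0.1, 0.8, 0.2]
opening: 0.568
s10 35 [-0.3587 -0.5864  0.1769]
t10 9 [0.4574 0.301  0.1752]
28 [0.4639 0.3002 0.1535] [0.4676 0.3069 0.1642] [0.4589 0.2947 0.1415]
```

View pics/s10.png

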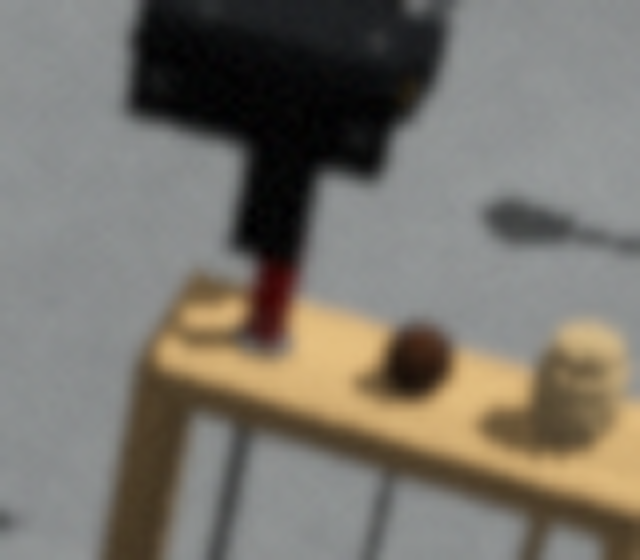

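View pics/t10.png

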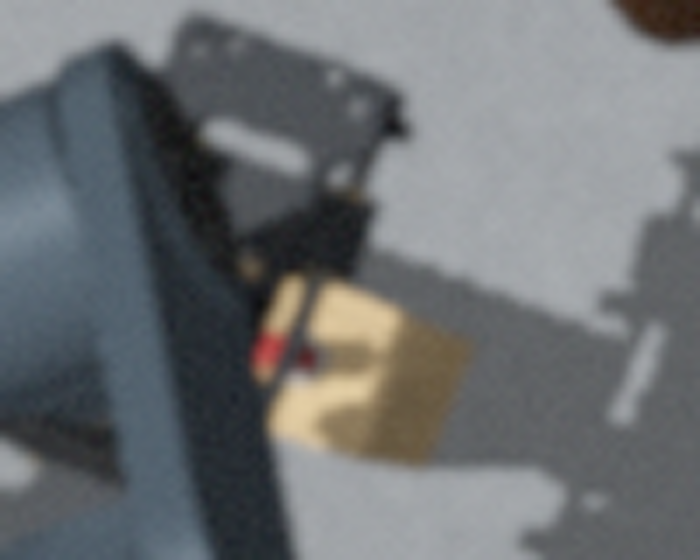

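```bash
python3 -m crank '[{"offset":[0.015,0,0],"spin":0},{"offset":[0.015,0,0],"spin":0},{"offset":[0.01,0,0],"spin":0},{"offset":[0,0,0],"spin":0},{"offset":[0,0,0],"spin":0}]'
python3 -m crank '[{"offset":[0,0,0],"spin":0},{"offset":[0,0,0],"spin":0},{"offset":[0,0,0],"spin":0},{"offset":[0,0,0],"spin":0},{"offset":[0,0,0],"spin":0},{"offset":[0,0,0],"spin":0},{"offset":[0,0,0],"spin":0},{"offset":[0,0,0],"spin":0}]' 0.0
```

```text
time_s: 22.6
position: [0.4565, 0.3003, 0.325]
tcp_rot: [[0.001, 0.359, 0.933], [0.0, 0.933, -0.359], [-1.0, 0.0, 0.0]]
force: [0.7, 0.2, 0.8]
opening: 0.571
time_s: 23.4
position: [0.4563, 0.3002, 0.3247]
tcp_rot: [[0.0, 0.359, 0.933], [0.0, 0.933, -0.359], [-1.0, 0.0, 0.0]]
force: [0.8, 0.3, -0.0]
opening: 0.149
```

```bash
python3 -m crank '[{"offset":[-0.005,0,0],"spin":0},{"offset":[-0.01,0,0],"spin":0},{"offset":[-0.015,0,0],"spin":0},{"offset":[-0.015,0,0],"spin":0},{"offset":[-0.015,0,0],"spin":0},{"offset":[-0.015,0,0],"spin":0},{"offset":[-0.015,0,0],"spin":0},{"offset":[-0.015,0,0],"spin":0},{"offset":[-0.015,0,0],"spin":0},{"offset":[-0.015,0,0],"spin":0},{"offset":[-0.01,0,0],"spin":0},{"offset":[-0.005,0,0],"spin":0}]'
python3 -m crank '[{"offset":[0,0,0],"spin":0},{"offset":[0,0,0],"spin":0}]'
python3 snap.py scene s11 340 460 100 220 5
```

```text
time_s: 24.6
position: [0.4562, 0.3002, 0.4762]
tcp_rot: [[0.002, 0.359, 0.933], [0.001, 0.933, -0.359], [-1.0, 0.002, 0.002]]
force: [0.3, 0.2, -0.5]
opening: 0.15
time_s: 24.8
position: [0.456, 0.3001, 0.4742]
tcp_rot: [[-0.001, 0.359, 0.933], [-0.0, 0.933, -0.359], [-1.0, -0.001, -0.001]]
force: [-0.7, 0.5, -1.3]
opening: 0.15
```

View pics/s11.png

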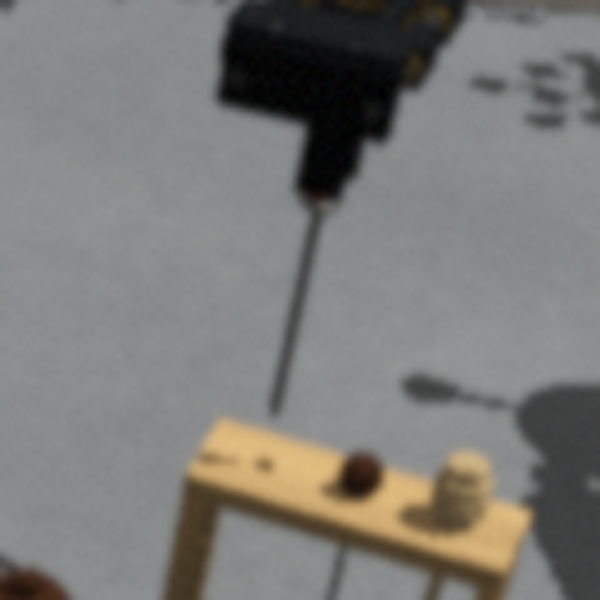

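```bash
python3 -m crank '[{"offset":[0,-0.0105,0.0135],"spin":0},{"offset":[0,-0.0205,0.0255],"spin":0},{"offset":[0,-0.0205,0.0255],"spin":0},{"offset":[0,-0.0205,0.0255],"spin":0},{"offset":[0,-0.0205,0.0255],"spin":0},{"offset":[0,-0.0205,0.0255],"spin":0},{"offset":[0,-0.0205,0.0255],"spin":0},{"offset":[0,-0.0205,0.0255],"spin":0},{"offset":[0,-0.0205,0.0255],"spin":0},{"offset":[0,-0.0205,0.0255],"spin":0},{"offset":[0,-0.0096,0.0125],"spin":0},{"offset":[0,0,0],"spin":0}]'
python3 -m crank '[{"offset":[0,0,0],"spin":0.09},{"offset":[0,0,0],"spin":0.1},{"offset":[0,0,0],"spin":0.1},{"offset":[0,0,0],"spin":0.1},{"offset":[0,0,0],"spin":0.1},{"offset":[0,0,0],"spin":0.1},{"offset":[0,0,0],"spin":0},{"offset":[0,0,0],"spin":0},{"offset":[0,0,0],"spin":0}]'
python3 snap.py scene s12 215 335 150 260 6
```

```text
time_s: 26.05
position: [0.6222, 0.0158, 0.4736]
tcp_rot: [[-0.001, 0.361, 0.932], [0.0, 0.932, -0.361], [-1.0, -0.0, -0.001]]
force: [-1.1, 1.0, -0.9]
opening: 0.152
time_s: 26.95
position: [0.621, 0.0183, 0.4746]
tcp_rot: [[-0.001, 0.816, 0.578], [0.0, 0.578, -0.816], [-1.0, -0.0, -0.001]]
force: [-0.8, 0.5, -0.5]
opening: 0.15
```

View pics/s12.png

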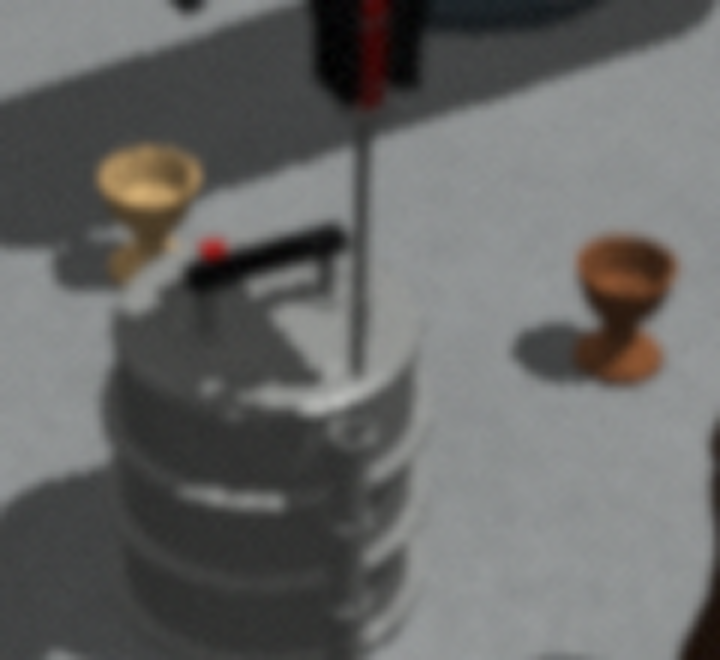

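```bash
python3 - <<'E'
from h import *
p=load("s12.npz"); s=bot.read_state(); P=s["position"]; print(P)
f=lambda x:((proj(p,[x])[0]-[214.5,149.5])*6).round(1)
z=P[2]-.1928
print("collar",f([P[0],P[1],z]),"tip",f([P[0],P[1],z-.121]),"tip-mouth level",f([P[0],P[1],.136]))
for c in((.5605,-.0251),(.5617,-.0253)):
    print("mouth",f([c[0]+.0605,c[1]+.0425,.136]))
print("dx1mm",f([P[0]+.001,P[1],z])-f([P[0],P[1],z]),f([P[0],P[1]+.001,z])-f([P[0],P[1],z]))
E
```

```text
[0.62109217 0.01806652 0.47460293]
collar [362.3 112.3] tip [355.6 380.7] tip-mouth level [354.4 431.2]
mouth [352.7 430.9]
mouth [351.8 432.8]
dx1mm [-0.3  1.5] [2.9 0.2]
```

```bash
python3 -m crank '[{"offset":[0,-0.0004,0.0006],"spin":0},{"offset":[0.008,0,0],"spin":0},{"offset":[0.008,0,0],"spin":0},{"offset":[0.006,0,0],"spin":0},{"offset":[0.004,0,0],"spin":0},{"offset":[0.004,0,0],"spin":0},{"offset":[0,0,0],"spin":0}]'
python3 snap.py scene s13 215 335 150 260 6
```

```text
time_s: 27.7
position: [0.6213, 0.0168, 0.4438]
tcp_rot: [[-0.001, 0.817, 0.576], [0.0, 0.576, -0.817], [-1.0, -0.001, -0.001]]
force: [-0.2, 0.2, -1.3]
opening: 0.149
```

View pics/s13.png

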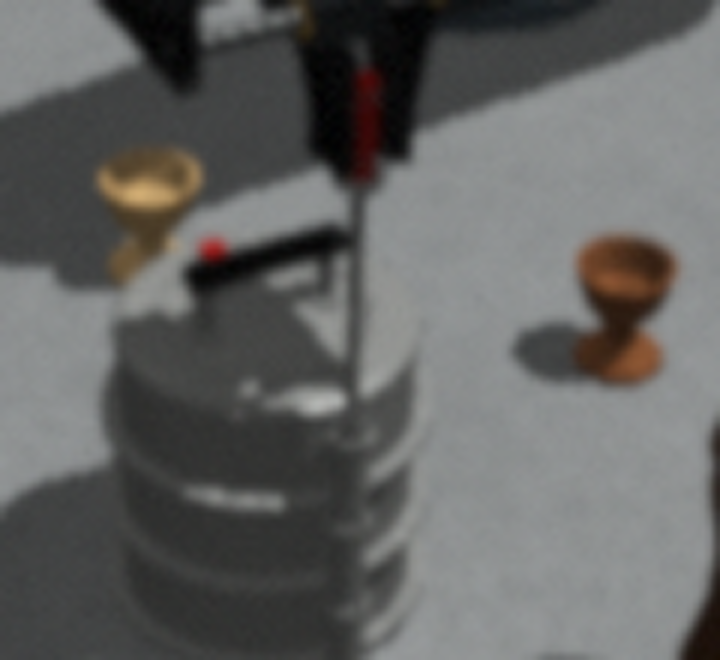

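The tip has entered the mouth at about (352,432) with no force. I'll lower in steps.

```bash
python3 -m crank '[{"offset":[0.005,0,0],"spin":0},{"offset":[0.005,0,0],"spin":0},{"offset":[0.005,0,0],"spin":0},{"offset":[0,0,0],"spin":0}]'; python3 -m crank '[{"offset":[0.006,0,0],"spin":0},{"offset":[0.006,0,0],"spin":0},{"offset":[0.006,0,0],"spin":0},{"offset":[0,0,0],"spin":0}]'; python3 -m crank '[{"offset":[0.006,0,0],"spin":0},{"offset":[0.006,0,0],"spin":0},{"offset":[0.006,0,0],"spin":0},{"offset":[0,0,0],"spin":0}]'
```

```text
time_s: 28.15
position: [0.6211, 0.0168, 0.4286]
tcp_rot: [[-0.002, 0.817, 0.576], [0.0, 0.576, -0.817], [-1.0, -0.002, -0.001]]
force: [0.1, 0.7, 0.0]
opening: 0.148
time_s: 28.55
position: [0.621, 0.0168, 0.4103]
tcp_rot: [[-0.003, 0.817, 0.576], [0.0, 0.576, -0.817], [-1.0, -0.002, -0.002]]
force: [0.5, 0.3, -0.9]
opening: 0.15
time_s: 28.95
position: [0.621, 0.0169, 0.3924]
tcp_rot: [[-0.002, 0.817, 0.576], [0.0, 0.576, -0.817], [-1.0, -0.002, -0.002]]
force: [0.5, 0.4, -0.4]
opening: 0.152
```

```bash
python3 -m crank '[{"offset":[0.006,0,0],"spin":0},{"offset":[0.006,0,0],"spin":0},{"offset":[0.006,0,0],"spin":0},{"offset":[0,0,0],"spin":0}]'; python3 -m crank '[{"offset":[0.006,0,0],"spin":0},{"offset":[0.006,0,0],"spin":0},{"offset":[0.006,0,0],"spin":0},{"offset":[0,0,0],"spin":0}]'; python3 -m crank '[{"offset":[0.004,0,0],"spin":0},{"offset":[0.004,0,0],"spin":0},{"offset":[0.004,0,0],"spin":0},{"offset":[0,0,0],"spin":0}]'; python3 -m crank '[{"offset":[0.004,0,0],"spin":0},{"offset":[0.004,0,0],"spin":0},{"offset":[0.003,0,0],"spin":0},{"offset":[0,0,0],"spin":0}]'
```

```text
time_s: 29.35
position: [0.621, 0.0169, 0.3744]
tcp_rot: [[-0.002, 0.817, 0.576], [0.0, 0.576, -0.817], [-1.0, -0.002, -0.002]]
force: [-0.8, 0.2, -0.6]
opening: 0.148
time_s: 29.75
position: [0.621, 0.0168, 0.3564]
tcp_rot: [[-0.002, 0.817, 0.576], [0.0, 0.576, -0.817], [-1.0, -0.002, -0.002]]
force: [-0.1, 0.2, -0.8]
opening: 0.15
time_s: 30.15
position: [0.6213, 0.0167, 0.3451]
tcp_rot: [[-0.0, 0.817, 0.576], [-0.0, 0.576, -0.817], [-1.0, -0.0, -0.0]]
force: [0.6, -0.8, -3.2]
opening: 0.152
time_s: 30.55
position: [0.6213, 0.0168, 0.3342]
tcp_rot: [[-0.0, 0.817, 0.576], [-0.0, 0.576, -0.817], [-1.0, -0.0, 0.0]]
force: [1.1, 0.2, -4.0]
opening: 0.15
```

```bash
python3 -m crank '[{"offset":[0,0,0],"spin":0},{"offset":[0,0,0],"spin":0},{"offset":[0,0,0],"spin":0}]'; python3 snap.py scene s14 215 335 150 260 6; python3 -m crank '[{"offset":[0.002,0,0],"spin":0},{"offset":[0.001,0,0],"spin":0},{"offset":[0,0,0],"spin":0}]'
```

```text
time_s: 30.85
position: [0.6212, 0.0168, 0.3339]
tcp_rot: [[-0.001, 0.817, 0.576], [0.0, 0.576, -0.817], [-1.0, -0.001, -0.001]]
force: [0.4, -0.3, -5.0]
opening: 0.15
time_s: 31.2
position: [0.6217, 0.0168, 0.3327]
tcp_rot: [[0.002, 0.817, 0.576], [-0.0, 0.576, -0.817], [-1.0, 0.001, 0.001]]
force: [0.5, -0.1, 2.9]
opening: 0.154
```

View pics/s14.png

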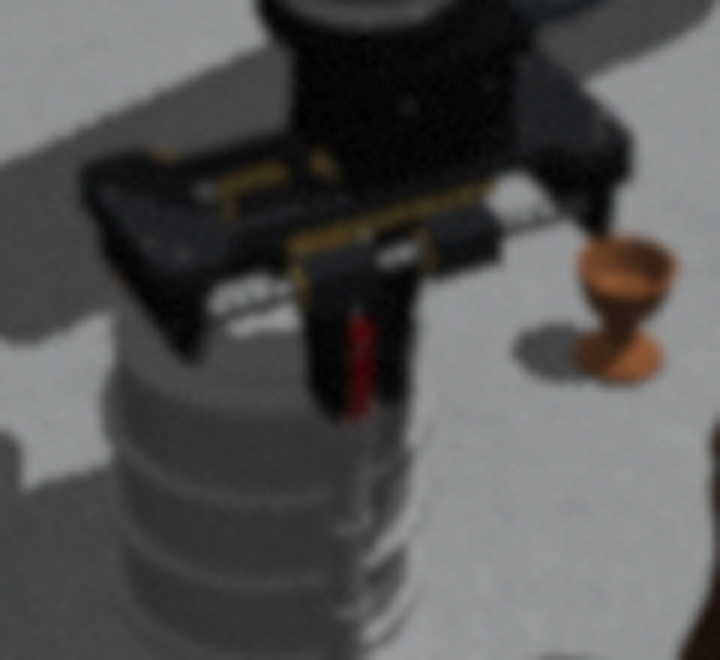

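```bash
python3 -m crank '[{"offset":[0.001,0,0],"spin":0},{"offset":[0,0,0],"spin":0}]'; python3 -m crank '[{"offset":[0.001,0,0],"spin":0},{"offset":[0,0,0],"spin":0}]';  python3 -m crank '[{"offset":[0,0,0],"spin":0},{"offset":[0,0,0],"spin":0}]'; python3 snap.py scene s15 240 300 190 250 10;python3 chk.py s15b 2>/dev/null | grep -v nan
```

```text
time_s: 31.4
position: [0.6214, 0.0168, 0.3309]
tcp_rot: [[0.001, 0.817, 0.576], [-0.0, 0.576, -0.817], [-1.0, 0.001, 0.001]]
force: [0.6, -0.0, 2.1]
opening: 0.151
time_s: 31.6
position: [0.6214, 0.0168, 0.3295]
tcp_rot: [[0.0, 0.817, 0.576], [-0.0, 0.576, -0.817], [-1.0, 0.0, 0.0]]
force: [-0.1, -0.7, 1.0]
opening: 0.153
time_s: 31.8
position: [0.6214, 0.0168, 0.3294]
tcp_rot: [[-0.0, 0.817, 0.576], [-0.0, 0.576, -0.817], [-1.0, -0.0, -0.0]]
force: [-0.0, -0.4, 0.9]
opening: 0.149
und 0.0837 F [ 0.2 -0.5  1.4] M [-0.13 -0.23  0.06]
top [ 0.5617 -0.0252] 423 0.0015 sleeve [32.78 33.03  3.23 66.  ]
mid [ 0.5615 -0.0255] 384 0.0014 sleeve [32.54 32.74  3.53 67.  ]
bot [ 0.5617 -0.0254] 347 0.0015 sleeve [33.16 33.29  3.   56.  ]
lid [-0.0077  0.0007  0.1414] 71
```

View pics/s15.png

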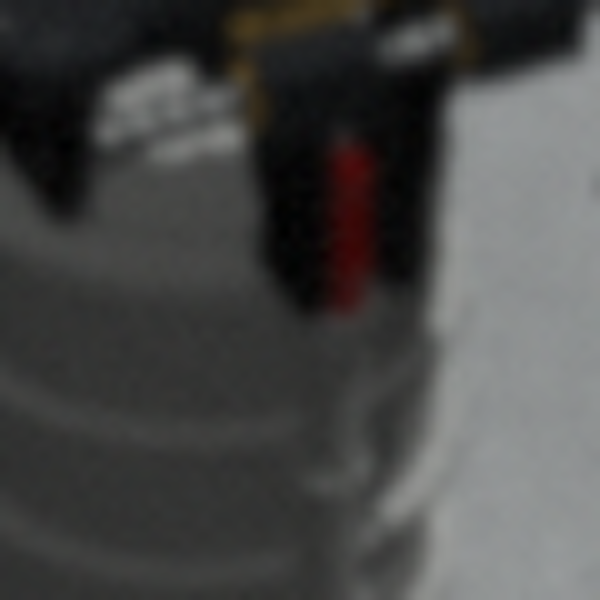

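```bash
python3 -m crank '[{"offset":[0.001,0,0],"spin":0},{"offset":[0,0,0],"spin":0}]'; python3 -m crank '[{"offset":[0.001,0,0],"spin":0},{"offset":[0,0,0],"spin":0}]';  python3 -m crank '[{"offset":[0.001,0,0],"spin":0},{"offset":[0,0,0],"spin":0}]'
```

```text
time_s: 32.1
position: [0.6214, 0.0168, 0.3286]
tcp_rot: [[0.0, 0.817, 0.576], [-0.0, 0.576, -0.817], [-1.0, 0.0, 0.0]]
force: [-0.1, -0.5, 0.9]
opening: 0.151
time_s: 32.3
position: [0.6215, 0.0169, 0.3281]
tcp_rot: [[0.001, 0.817, 0.576], [0.0, 0.576, -0.817], [-1.0, 0.001, 0.0]]
force: [0.5, -0.4, 4.6]
opening: 0.149
time_s: 32.5
position: [0.6216, 0.017, 0.3278]
tcp_rot: [[0.002, 0.818, 0.576], [0.0, 0.576, -0.818], [-1.0, 0.001, 0.001]]
force: [0.5, 0.1, 6.6]
opening: 0.151
```

```bash
python3 -m crank '[{"offset":[0.001,0,0],"spin":0},{"offset":[0,0,0],"spin":0}]'; python3 -m crank '[{"offset":[0.001,0,0],"spin":0},{"offset":[0,0,0],"spin":0}]'; python3 -m crank '[{"offset":[-0.002,0,0],"spin":0},{"offset":[-0.001,0,0],"spin":0},{"offset":[0,0,0],"spin":0}]'
python3 -m crank '[{"offset":[0,0,0],"spin":0},{"offset":[0,0,0],"spin":0},{"offset":[0,0,0],"spin":0},{"offset":[0,0,0],"spin":0},{"offset":[0,0,0],"spin":0}]' 0.045
```

```text
time_s: 32.7
position: [0.6219, 0.0171, 0.3275]
tcp_rot: [[0.003, 0.818, 0.576], [0.0, 0.576, -0.818], [-1.0, 0.003, 0.001]]
force: [0.8, -0.1, 9.5]
opening: 0.153
time_s: 32.9
position: [0.6221, 0.0172, 0.327]
tcp_rot: [[0.004, 0.818, 0.576], [0.001, 0.576, -0.818], [-1.0, 0.004, 0.002]]
force: [0.5, 1.6, 11.0]
opening: 0.151
time_s: 33.2
position: [0.6215, 0.0169, 0.3281]
tcp_rot: [[0.001, 0.817, 0.576], [0.0, 0.576, -0.817], [-1.0, 0.001, 0.0]]
force: [-0.1, -0.2, 6.8]
opening: 0.152
time_s: 33.7
position: [0.6212, 0.0169, 0.3271]
tcp_rot: [[-0.001, 0.817, 0.576], [0.0, 0.576, -0.817], [-1.0, -0.001, -0.001]]
force: [0.4, -0.3, -0.4]
opening: 0.485
```

Released with the rod against a hard stop. I'll back straight up, move aside and check.

```bash
python3 -m crank '[{"offset":[-0.005,0,0],"spin":0},{"offset":[-0.01,0,0],"spin":0},{"offset":[-0.015,0,0],"spin":0},{"offset":[-0.02,0,0],"spin":0},{"offset":[-0.03,0,0],"spin":0},{"offset":[-0.03,0,0],"spin":0},{"offset":[-0.02,0,0],"spin":0},{"offset":[0,0,0],"spin":0},{"offset":[0,0,0],"spin":0},{"offset":[0,0,0],"spin":0}]'
python3 snap.py scene s16 215 335 150 260 6; python3 - <<'E'
from h import *
p=load("s16.npz"); c=np.array([.5617,-.0253]); C=cloud(p)
for nm,zl,zh in(("top",.101,.135),("mid",.057,.091),("bot",.013,.044)):
    x=wall(p,c,zl,zh); print(nm,x[0].round(4),np.round(sleeve(p,x[0],zl,zh),2))
print(lidfit(p,c,.13,.155))
m=red(p)&(np.hypot(C[...,0]-.623,C[...,1]-.017)<.02)&(C[...,2]>.1); q=C[m]; print(len(q),q.mean(0).round(4),np.percentile(q[:,2],[2,50,98]).round(4))
f=lambda x:((proj(p,[x])[0]-[214.5,149.5])*6).round(1)
for z in(.136,.139,.179): print(z,f([.622,.0172,z]))
E
```

```text
time_s: 34.7
position: [0.6208, 0.0169, 0.4563]
tcp_rot: [[-0.003, 0.817, 0.576], [0.0, 0.576, -0.817], [-1.0, -0.002, -0.002]]
force: [0.6, 0.1, 0.5]
opening: 0.515
top [ 0.5617 -0.0253] [32.75 33.27  3.02 69.  ]
mid [ 0.5617 -0.0255] [32.98 32.53  5.32 61.  ]
bot [ 0.5617 -0.0254] [32.67 33.17  3.1  54.  ]
(array([-0.00785496, -0.00068004,  0.14162946]), 551)
17 [0.622  0.0182 0.1793] [0.177  0.1793 0.1818]
0.136 [351.8 432.5]
0.139 [352.  426.4]
0.179 [354. 344.]
```

View pics/s16.png

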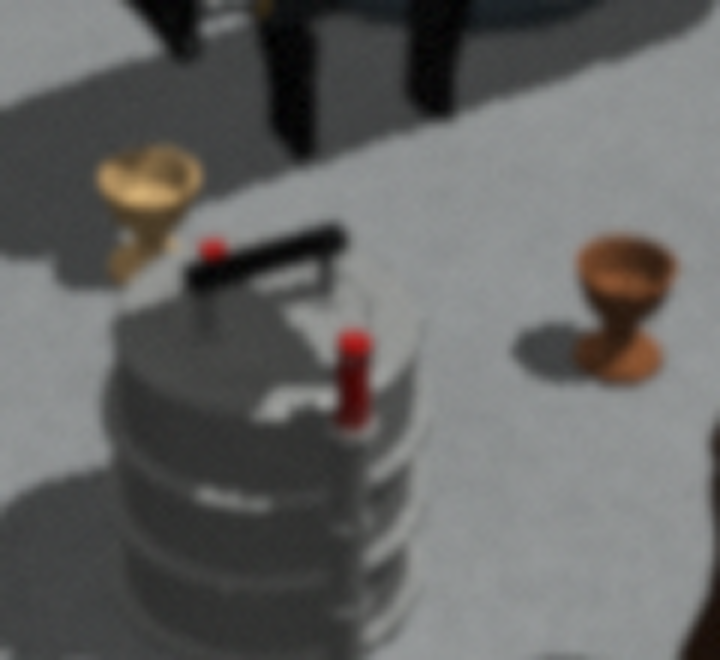

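```bash
python3 - <<'E'
from h import *
f=lambda p,x:proj(p,[x])[0]
for tag,xy in(("scene0",(.4568,.3)),("s9",(.4568,.3)),("s16",(.622,.0175))):
    p=load(tag+".npz"); C=cloud(p); m=red(p)&(np.hypot(C[...,0]-xy[0],C[...,1]-xy[1])<.025)&(C[...,2]>.1)
    b=p["pixels"]; m2=m&(b[...,2]>150); v,u=np.where(m2); q=C[m]
    print(tag,len(q),np.median(q[:,2]).round(4),"bright px",u.mean().round(2),v.mean().round(2),"z",np.median(C[m2][:,2]).round(4), "pred175/179",f(p,[*xy,.175]).round(2),f(p,[*xy,.179]).round(2))
    C2=np.vstack([C[m2]]); print(C2.mean(0).round(4))
E
```

```text
scene0 14 0.1759 bright px 395.5 178.0 z 0.175 pred175/179 [395.16 178.66] [395.44 177.32]
[0.4537 0.3011 0.175 ]
s9 14 0.1763 bright px 395.6 178.2 z 0.1757 pred175/179 [395.16 178.66] [395.44 177.32]
[0.4556 0.301  0.1757]
s16 17 0.1793 bright px 273.9 206.1 z 0.1792 pred175/179 [273.59 208.25] [273.63 206.84]
[0.6197 0.0178 0.1794]
```

```bash
python3 - <<'E'
from h import *
a=load("scene0.npz"); p=bot.capture("scene"); Ca,Cp=cloud(a),cloud(p)
cv2.imwrite("pics/fin.png",p["pixels"])
for l in["teapot","press","pepper_mill","oil_cruet","dipper","tester"]:
    for r in bot.regions_of(l,p)[:1]: print(l,round(r["p"],2),[round(float(x)) for x in r["extent"]],np.median(Cp[r["region"]],0).round(3))
s=bot.read_state(); print(s["time_s"],s["force"].round(1)); bot.hand_in()
E
```

```text
teapot 0.74 [142, 268, 104, 60] [ 0.766 -0.24   0.089]
press 0.64 [401, 289, 79, 91] [0.783 0.277 0.132]
pepper_mill 0.75 [341, 247, 30, 60] [0.636 0.177 0.086]
oil_cruet 0.6 [194, 221, 28, 62] [ 0.612 -0.176  0.09 ]
dipper 0.79 [430, 212, 16, 44] [0.499 0.388 0.153]
tester 0.41 [411, 195, 9, 8] [0.482 0.343 0.148]
35.1 [ 0.4 -0.1 -0.1]
the job is handed in; nothing more can be done
```

View pics/fin.png

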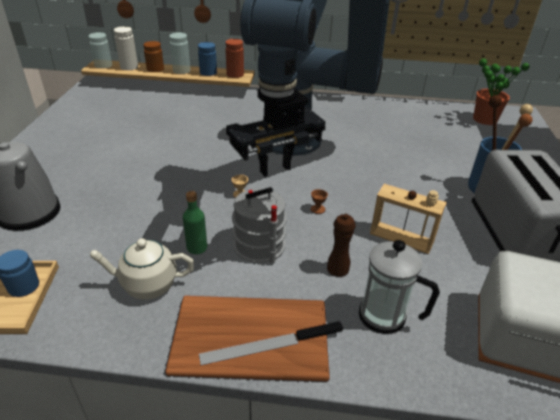

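The lunch carrier is closed. The lidded tin is seated on the stack with its notch over the tab, and the red-handled rod is down through all three sleeves. I handed the job in at 35.1 s of the 67 s allowed.

- **First grip failed:** I lifted before the fingers had fully closed, so only about 3 mm of fingertip held the bar. I set the tin back on the counter and gripped it again before carrying it.
- **Tin seating:** The tin stopped at its home height. In the last picture the lid top is at z ≈ 0.1416 m, against 0.141 m expected. The three tin axes agree to about 0.2 mm and the sleeve directions to within about 1°. The fitted lid slope was under 0.01 rad.
- **Rod:** I pushed it past the clip until it hit a hard stop at about 11 N. The grip top measured 0.179 m, as expected with the collar on the sleeve; the picture suggests it could be up to 1 mm high.
- **A reading I could not explain:** Inside the clip the wrist force read about −5 N for a moment, then turned positive as I kept pushing. The height checks above do not depend on it.
- **Bystanders:** The teapot, press, pepper mill, oil cruet, dipper and tester measured within about 4 mm of where they started. I checked the egg cups only by eye; they look unmoved.
- **Gripper:** It was open, clear of the stack, and reading no contact force when I handed in.

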